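# Lay out the stamping set on the display board

## Robot

A 6-joint arm with a two-finger parallel gripper is mounted at the origin on a cart in front of the work surface, level with it; the furniture and walls round the work are solid. World frame = base frame: x ahead of the robot, y to its left, z up, the work surface at z = 0. Lengths are in m, angles in rad, forces in N, time in s.
With the tool pointing down it reaches from about 0.35 to 0.775 m from the base axis. Payload 5.5 kg.
Tool frame: the origin (TCP) lies midway between the tips of the shut fingers; the grasp point (between the pads) lies 19 mm behind it; z points along the fingers, y is the direction in which the jaws open and shut (so a half turn about z gives the same grasp; the last joint's range is limited). The gripper opens to 85 mm and grips with 20 to 120 N. Pads are 22 mm wide; open, the fingers measure 114 mm over their backs; the gripper's body (76 mm by 85 mm) begins 54 mm behind the grasp point. The pads swing forward as they close: fully open they stand 13 mm farther back than shut.
Start: joints at [1.156, 0.313, 0.046, 1.304, 0, 1.431], TCP at [0.156, 0.553, 0.231] pointing down, gripper open.
Joint ranges: [-2.76, 2.76], [-0.86, 1.69], [-1.03, 1.26], [-2.2, 2.34], [-1.47, 1.5], [-3.14, 3.14]. Speed limits (rad/s): [2.57, 2.57, 3.14, 3.14, 3.14, 3.14].

## Interface

Orientations are given as a unit quaternion [w, x, y, z].
In Python, from workcell import env gives the robot as it stands.
- The arm moves only by the shell command python3 -m pendant 'ROWS' [FORCE]. ROWS is JSON, a list of rows, each a list of 3 entries, a list of its own where there are three numbers: the shift along the tool's x, y, z each as a share of 20 mm, from -1 to 1, then the turn about the tool's z as a share of 6 degrees, from -1 to 1, then the closure, from -1 (fully open) to 1 (shut). In form: [[[tx, ty, tz], turn, claw], ...]. A call has 1 to 12 rows; each row shifts and turns the commanded pose from where the row before left it, along the tool's axes as they then stand; what a row does not reach is not made up. A row lasts 1/8 s, in which the tool goes at most 62.5 mm and 10.7 degrees, less where a joint would pass 70% of its speed; a pose out of reach is approached as far as the arm can. A call with a number of a shift or a turn outside -1 to 1 is refused whole. A call with a gripper value outside its range is refused whole. The fingers move at their own pace and stop on an object; FORCE is the grip in N (left out, the last holds). Time passes only in rows, so rows that do not move let the fingers close. It gives the time, the measured TCP pose, the force and the opening at its end, in the units of the state.
- env.get_state(): the state, without advancing time (a new reading comes with each control period).
- env.read_camera(name): name is "scene" or "top" or "wrist"; returns a dict with "color" (420x560x3 uint8, blue, green, red), "mtx" (3x3 intrinsics, pixels), "view" (4x4, takes a point from world to camera coordinates). Camera axes: x right, y down, z forward; pixel columns grow to the right and rows downward; lengths in m; the calibration is good to about 2 mm. A picture is of the moment at which its call begins. There is no depth.
- env.hand_in(): hands the job in, once; it reports no verdict.
Trained networks look in the newest picture that a camera, given by its name, has taken for a name from the list of things; names that differ only in an ending like _2 or _b are one class to them, and where a whole thing is asked for, a point or a joint stands for the part that bears it (a point fixed in the world has none). Each returns a list of dicts, best first, with "p" (0 to 1); they miss things now and then, are a little off and sometimes report something else, mostly with a low value. They report only what shows in the picture. A call takes as long as a camera call.
- env.boxes_of(camera, thing): "location" ([column, row] in pixels, amid what is visible of it).
- env.cut_out(camera, thing): "region" (420x560 bool, what is visible of it) and "location" ([column, row] in pixels, amid what is visible of it).
The state is a dict: "clock": time; "joint_pos": joint angles; "qvel": joint speeds; "tau": joint torques, N m; "tcp_pos": TCP position; "orientation": TCP orientation; "wrist_force": force on the tool from outside, world axes, zero at the start; "ft_torque": the same for the moment, N m; "finger_gap": finger opening in m.
Only numpy, scipy, OpenCV 4.12 (cv2) and the standard library are available. Lean on these libraries where they do the work, as an engineer would, in place of code of your own. Each camera call takes 0.05 s, during which the arm holds its last target.

## Task

Lay out the stamping set on the wooden display board: the ink pad flat and centred on the square riser with its sides parallel to the riser's, the tape roll flat and centred on top of the ink pad, the pocket stamp standing upright in the centre of the round riser. Stand the slim white carton from the left of the table upright on the board exactly midway between the two risers, its broad sides facing them. Leave the flat pink box and the flat yellow-sided box alone.

Things in the scene. Friction and masses are not known exactly. Their poses are not given: they have to be found in the camera images.
- board: narrow light-wood display board fixed on the table, 260 long (its x, pointing away from the robot within 7 degrees) x 110 wide (its y) x 8 mm thick; origin at the centre of its underside (table height), z up. A square and a round riser stand on it, one near and one far, 75 mm either side of its centre, which is thus the midpoint between them; which is the nearer changes.
- square_riser: square brown wood riser, 84 x 84 x 20 mm, fixed on the board, sides parallel to the board's; origin at the centre of its underside (8 mm above the table), flat top 20 mm above the origin
- round_riser: round brown wood riser, diameter 66, 20 mm high, fixed on the board; origin at the centre of its underside (8 mm above the table), flat top 20 mm above the origin
- ink_pad: closed black ink pad, a flat box 69 (x) x 76 (y) x 20 mm (z); the 69 mm measure is over the lid's rim, the body that the fingers meet is 65 mm in x; origin at the centre of its underside, z up; starts lying flat at the left of the table, beyond the clear racks; x points away from the robot within 12 degrees; lid does not open
- tape_roll: roll of paper tape lying flat, a disc of diameter 51 and height 18 mm with pale top and patterned golden side; origin at the centre of its underside, z up; starts at the left of the table, beyond the clear racks with any yaw
- stamp: black pocket stamp standing upright, 23 x 23 x 68 mm, cap fixed; origin at the centre of its foot, z up; starts at the left of the table, beyond the clear racks, its flat sides facing forward within 12 degrees
- carton: slim white carton standing upright, 20 (x, thickness) x 60 (y, width) x 105 mm (z); origin at the centre of its underside; starts at the left of the table, beyond the clear racks, its broad face (normal x) facing the robot within 12 degrees
- pink_box: bystander: flat pink carton 68 x 100 x 18 mm lying between the board and the goods, behind three fixed clear sticker racks (x 0.33 to 0.53, y 0.04 to 0.21, up to 140 mm high with the pack in one: carry things over them); origin at the centre of its underside; to be left alone
- yellow_box: bystander: flat carton 72 x 92 x 24 mm with yellow sides and a pale framed top, lying at the far left; origin at the centre of its underside; to be left alone

How it is judged:
By the outcome, as a careful person would: the job done as asked, in the order asked, and still so for the second after the job is handed in, with the robot touching nothing.
It also fails if it takes over 115 s, if anything falls off the work surface, if the arm or the gripper's body presses on something with over 40 N, if the wrist force passes 120 N, or if a joint passes its speed limit or range.

## Working session

There is one attempt and no reset: what is moved stays moved. The work goes in short steps, Python scripts to look and compute and a shell command to move; the robot and the scene stay as the last step left them, time stands still between calls to the robot, and variables do not carry over. Pictures are saved under pics/ and viewed, and the job is handed in when it is done.

```bash
mkdir -p pics; ls; python3 - <<'E'
from workcell import env
import cv2
s=env.get_state()
print({k:s[k] for k in s})
for n in ("scene","top","wrist"):
    c=env.read_camera(n); cv2.imwrite(f"pics/{n}0.png",c["color"]); print(n,c["mtx"],c["view"])
E
```

```text
pics
{'clock': 0.0, 'joint_pos': array([ 1.15639244e+00,  3.14029044e-01,  4.49888482e-02,  1.30358683e+00,
       -2.58576995e-05,  1.43119433e+00]), 'qvel': array([-4.29970788e-05, -1.01403237e-04, -1.11861213e-04, -2.06143183e-03,
       -1.40623849e-03, -8.36330080e-04]), 'tau': array([-7.96484946e-04, -4.80628824e+01,  2.98532975e+01,  1.94621732e-02,
       -4.47586426e-04, -1.67383590e-06]), 'tcp_pos': array([0.15584382, 0.55295671, 0.2303966 ]), 'orientation': array([-2.37888649e-04,  1.36968952e-01,  9.90574918e-01, -8.83992498e-04]), 'wrist_force': array([0.75058212, 1.02932298, 0.4611753 ]), 'ft_torque': array([-0.01417291, -0.01012387,  0.02667984]), 'finger_gap': 0.08529743944611269}
scene [[387.39231013   0.         281.3613274 ]
 [  0.         387.39231013 214.34925903]
 [  0.           0.           1.        ]] [[ 0.66423576 -0.74751929  0.00240082 -0.24443585]
 [-0.36168824 -0.32419879 -0.87411485  0.30159524]
 [ 0.65419605  0.57974999 -0.48571337  0.41525727]
 [ 0.          0.          0.          1.        ]]
top [[461.2314225    0.         272.42866341]
 [  0.         461.2314225  212.55141693]
 [  0.           0.           1.        ]] [[-0.02737611 -0.99929122  0.02583804  0.13949971]
 [-0.98853661  0.02322411 -0.14918448  0.52940734]
 [ 0.14847867 -0.02962594 -0.98847174  1.06240734]
 [ 0.          0.          0.          1.        ]]
wrist [[318.64787893   0.         279.82411637]
 [  0.         318.64787893 210.64702936]
 [  0.           0.           1.        ]] [[ 0.27150207  0.96243618 -0.00179629 -0.57315657]
 [ 0.92740219 -0.26111912  0.26784693 -0.03641638]
 [ 0.25731653 -0.07438688 -0.9634598   0.37881083]
 [ 0.          0.          0.          1.        ]]
```

View pics/scene0.png

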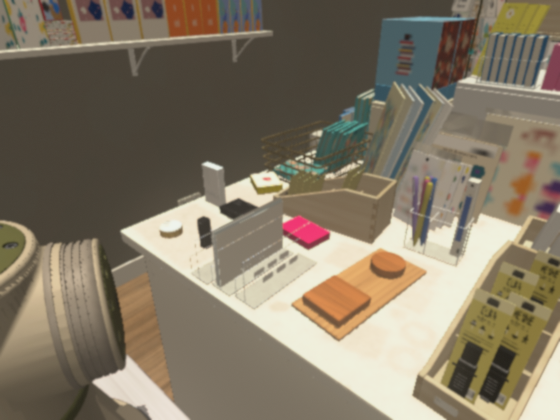

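View pics/top0.png

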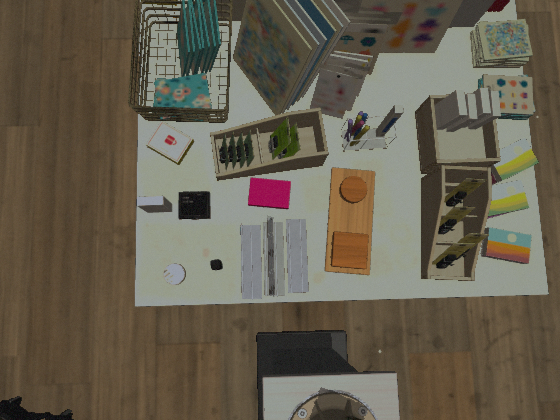

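View pics/wrist0.png

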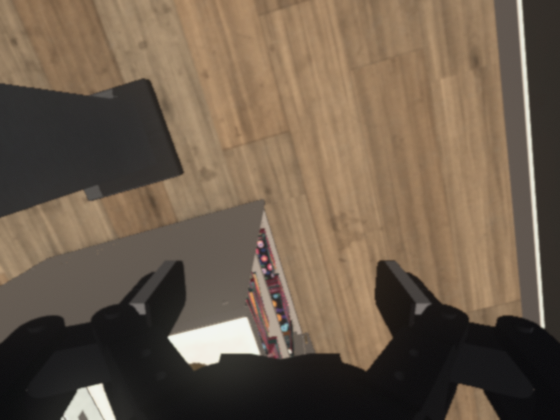

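The top picture shows the tape roll at (174,273), stamp (216,265), ink pad (194,205), carton (150,204), and the board with the square riser near (350,250) and the round riser far (353,189). The wrist camera sees only floor so far. Next I fit poses with the networks' masks.

```bash
cat > h.py <<'E'
from workcell import env
import numpy as np, cv2
from scipy.optimize import minimize
from scipy.spatial.transform import Rotation as R
DIM={'ink_pad':(.069,.076,.020),'stamp':(.023,.023,.068),'carton':(.020,.060,.105),'board':(.26,.11,.008),
 'square_riser':(.084,.084,.02),'pink_box':(.068,.1,.018),'yellow_box':(.072,.092,.024)}
CYL={'tape_roll':(.0255,.018),'round_riser':(.033,.02)}
Z0={'square_riser':.008,'round_riser':.008}
def model(n):
    if n in DIM:
        a,b,c=DIM[n]; return np.array([[x*a/2,y*b/2,z*c] for x in(-1,1) for y in(-1,1) for z in(0,1)])
    r,h=CYL[n]; t=np.linspace(0,2*np.pi,40)
    return np.array([[r*np.cos(u),r*np.sin(u),z] for u in t for z in (0,h)])
def proj(c,P):
    q=P@c['view'][:3,:3].T+c['view'][:3,3]; q=q@c['mtx'].T; return q[:,:2]/q[:,2:]
def hull(c,n,x,y,yaw,z=None):
    z=Z0.get(n,0) if z is None else z
    P=R.from_euler('z',yaw).apply(model(n))+[x,y,z]
    return cv2.convexHull(proj(c,P).astype(np.float32))[:,0]
def ray(c,px,z):
    Ri=c['view'][:3,:3].T; o=-Ri@c['view'][:3,3]; d=Ri@np.linalg.inv(c['mtx'])@np.array([px[0],px[1],1.])
    return o+d*(z-o[2])/d[2]
def soft(c,n,p,z=None,S=4):
    h=hull(c,n,*p,z=z); m=np.zeros((420*1,560*1),np.float32)
    lo=np.floor(h.min(0)-12).astype(int); hi=np.ceil(h.max(0)+12).astype(int); return h,lo,hi
def fit(views,n,p0,z=None,yaw=True):
    # views: list of (cam,region); pixel residual by 4x supersampled masks
    def cost(p):
        p3=p if yaw else (p[0],p[1],p0[2])
        tot=0
        for c,m in views:
            ys,xs=np.nonzero(m); x0,x1,y0,y1=xs.min()-15,xs.max()+16,ys.min()-15,ys.max()+16
            x0,y0=max(x0,0),max(y0,0)
            S=4; a=m[y0:y1,x0:x1].astype(np.float32)
            im=np.zeros((a.shape[0]*S,a.shape[1]*S),np.uint8)
            h=(hull(c,n,*p3,z=z)-[x0,y0]+.5)*S-.5
            cv2.fillConvexPoly(im,np.round(h*16).astype(np.int32),255,cv2.LINE_AA,4)
            b=cv2.resize(im,(a.shape[1],a.shape[0]),interpolation=cv2.INTER_AREA)/255.
            tot+=np.abs(a-b).sum()/a.sum()
        return tot
    best=None
    for dy in ((-.15,0,.15) if yaw else (0,)):
        s=np.array([[p0[0],p0[1],p0[2]+dy]])
        d=[.008,.008,.1]
        k=3 if yaw else 2
        sim=np.array([s[0][:k]]+[s[0][:k]+np.eye(3)[i][:k]*d[i] for i in range(k)])
        r=minimize(cost,s[0][:k],method='Nelder-Mead',options=dict(initial_simplex=sim,xatol=1e-4,fatol=1e-4,maxiter=300))
        if best is None or r.fun<best.fun: best=r
    return best.x,best.fun
def move_info(target,yaw=None):
    """tool-frame shift to world target (TCP), in units of rows(20mm), and turn in 6deg units."""
    s=env.get_state(); q=s['orientation']; T=R.from_quat([q[1],q[2],q[3],q[0]])
    d=T.inv().apply(np.array(target)-s['tcp_pos']); return d/.02,s['tcp_pos'],T.as_matrix()
E
python3 - <<'E'
from h import *
for n in ['board','square_riser','round_riser','ink_pad','tape_roll','stamp','carton','pink_box','yellow_box']:
    V=[]
    for cam in ('top','scene'):
        c=env.read_camera(cam) if n=='board' else None
        if n=='board': np.save(f'{cam}.npy',c,allow_pickle=True)
        c=np.load(f'{cam}.npy',allow_pickle=True).item()
        r=env.cut_out(cam,n)
        if r: 
            V.append((c,r[0]['region'])); h=(DIM[n][2] if n in DIM else CYL[n][1])
            print(n,cam,[(round(q['p'],2),np.round(q['location']),q['region'].sum()) for q in r][:2], ray(c,r[0]['location'],h/2+Z0.get(n,0)).round(3))
    for k,vs in (('top',V[:1]),('both',V)):
        p0=list(ray(vs[0][0],[np.nonzero(vs[0][1])[1].mean(),np.nonzero(vs[0][1])[0].mean()],.01))
        p,f=fit(vs,n,[p0[0],p0[1],0.],yaw=n in DIM); print('   ',k,p.round(4),round(f,3))
E
```

```text
board top [(0.56, array([350., 214.]), np.int64(2780))] [ 0.53  -0.066  0.004]
board scene [(0.75, array([367., 287.]), np.int64(2964))] [ 0.522 -0.073  0.004]
    top [ 0.5157 -0.0655 -0.1131] 0.722
    both [ 0.5169 -0.0663 -0.1142] 1.803
square_riser top [(0.97, array([348., 252.]), np.int64(1144))] [ 0.435 -0.053  0.018]
square_riser scene [(0.78, array([338., 300.]), np.int64(2029))] [ 0.444 -0.062  0.018]
    top [ 0.4404 -0.0555 -0.0758] 0.146
    both [ 0.4427 -0.057  -0.1186] 0.28
round_riser top [(0.86, array([353., 189.]), np.int64(599))] [ 0.59  -0.075  0.018]
round_riser scene [(0.59, array([387., 263.]), np.int64(795))] [ 0.595 -0.073  0.018]
    top [ 0.5907 -0.0738] 0.057
    both [ 0.591  -0.0747] 0.164
ink_pad top [(0.84, array([194., 206.]), np.int64(853))] [0.558 0.317 0.01 ]
ink_pad scene [(0.57, array([236., 208.]), np.int64(445)), (0.52, array([215., 187.]), np.int64(863))] [0.562 0.325 0.01 ]
    top [0.5599 0.3156 0.0034] 0.133
    both [ 0.5608  0.3159 -0.0849] 0.738
tape_roll top [(0.69, array([174., 276.]), np.int64(376))] [0.388 0.364 0.009]
tape_roll sce
[... 419 characters left out ...]
555 0.399 0.052]
carton scene [(0.8, array([217., 186.]), np.int64(854))] [0.559 0.388 0.052]
    top [ 0.5564  0.4016 -0.0844] 0.167
    both [ 0.5578  0.3999 -0.0312] 0.266
pink_box top [(0.92, array([270., 193.]), np.int64(1169))] [0.586 0.13  0.009]
pink_box scene [(0.81, array([304., 231.]), np.int64(988)), (0.7, array([236., 209.]), np.int64(511))] [0.593 0.13  0.009]
    top [ 0.5861  0.1321 -0.1284] 0.041
    both [ 0.5867  0.1315 -0.1244] 0.171
yellow_box top [(0.55, array([170., 144.]), np.int64(1168))] [0.716 0.374 0.012]
yellow_box scene [(0.73, array([266., 182.]), np.int64(580))] [0.723 0.372 0.012]
    top [ 0.7188  0.3749 -0.5594] 0.047
    both [ 0.7192  0.3745 -0.5609] 0.14
```

```bash
python3 - <<'E'
from h import *
c=env.read_camera('wrist'); 
o=-c['view'][:3,:3].T@c['view'][:3,3]
m,p,T=move_info([.5,.3,.30]); print(m,p)
print('cam in tool',T.T@(o-p), 'fwd in tool',T.T@c['view'][2,:3],'right',T.T@c['view'][0,:3])
for n in ['pink_box']: pass
E
```

```text
[-19.9910682   -7.53082075  -3.43494095] [0.15604757 0.55345939 0.23131942]
cam in tool [ 0.06626532 -0.00093597 -0.14318834] fwd in tool [-2.68092368e-01 -1.98655110e-04  9.63393192e-01] right [-1.68663078e-04  9.99999973e-01  1.59268118e-04]
```

```bash
python3 -m pendant '[[[0,0,-0.2],1,-1],[[0,0,-0.3],1,-1],[[0,0,-0.3],1,-1],[[0,0,-0.3],1,-1],[[0,0,-0.3],1,-1],[[0,0,-0.3],1,-1],[[0,0,-0.3],1,-1],[[0,0,-0.3],1,-1],[[0,0,-0.3],1,-1],[[0,0,-0.3],1,-1],[[0,0,-0.3],1,-1],[[0,0,-0.2],1,-1]]' 40
python3 -m pendant '[[[-0.5,0.5,0],0.4,-1],[[-1,1,0],0,-1],[[-1,1,0],0,-1],[[-1,1,0],0,-1],[[-1,1,0],0,-1],[[-1,1,0],0,-1],[[-1,1,0],0,-1],[[-1,1,0],0,-1],[[-1,1,0],0,-1],[[-1,1,0],0,-1],[[-1,1,0],0,-1],[[-0.5,1,0],0,-1]]'
python3 - <<'E'
from h import *
m,p,T=move_info([.5,.28,.30]); print(m,p,T.round(3))
E
```

```text
clock: 2.7
tcp_pos: [0.1561, 0.5535, 0.2996]
orientation: [-0.0, 0.694, 0.72, 0.0]
wrist_force: [0.4, -0.3, -0.5]
finger_gap: 0.0855
clock: 4.2
tcp_pos: [0.3866, 0.3315, 0.2993]
orientation: [0.0, 0.708, 0.706, -0.0]
wrist_force: [0.1, -0.1, -1.5]
finger_gap: 0.0854
[-2.55496065  5.6786293  -0.03525696] [0.38658815 0.33145468 0.2992741 ] [[ 0.003  1.     0.   ]
 [ 1.    -0.003 -0.   ]
 [-0.     0.    -1.   ]]
```

```bash
python3 -m pendant '[[[0,1,0],0,-1],[[0,1,0],0,-1],[[0.5,1,0],0,-1],[[0.5,1,0],0,-1],[[0,0,0],0,-1],[[0,0,0],0,-1]]'
cat > look.py <<'E'
import sys
from h import *
tag=sys.argv[1]; cams=sys.argv[2].split(','); names=sys.argv[3].split(',')
G={'ink_pad':(.56,.316,-.03),'tape_roll':(.395,.364,0),'stamp':(.4125,.26,0),'carton':(.5565,.4,-.05),'square_riser':(.4404,-.0555,-.12),'round_riser':(.5907,-.0738,0)}
zz=dict(a.split('=') for a in sys.argv[4:])
for cam in cams:
    c=env.read_camera(cam); im=c['color'].copy()
    for n in names:
        r=env.cut_out(cam,n)
        if not r: print(n,cam,'none'); continue
        z=float(zz[n]) if n in zz else Z0.get(n,0)
        g=G[n]; m=r[0]['region']
        hh=DIM[n][2] if n in DIM else CYL[n][1]
        q=ray(c,[np.nonzero(m)[1].mean(),np.nonzero(m)[0].mean()],z+hh/2)
        p,f=fit([(c,m)],n,[q[0],q[1],g[2]],yaw=n in DIM,z=z)
        print(n,cam,round(r[0]['p'],2),np.round(r[0]['location']),m.sum(),'pose',p.round(4),'res',round(f,3))
        cv2.polylines(im,[np.round(hull(c,n,p[0],p[1],p[2] if len(p)>2 else 0,z=z)).astype(int)],True,(0,0,255),1)
        cs,_=cv2.findContours(m.astype(np.uint8),cv2.RETR_EXTERNAL,cv2.CHAIN_APPROX_NONE); cv2.drawContours(im,cs,-1,(0,255,0),1)
    cv2.imwrite(f'pics/{tag}_{cam}.png',im)
E
python3 look.py a wrist ink_pad,tape_roll,stamp,carton
```

```text
clock: 4.95
tcp_pos: [0.4655, 0.3524, 0.2991]
orientation: [-0.0, 0.708, 0.706, -0.001]
wrist_force: [-0.6, 0.8, -0.6]
finger_gap: 0.0857
ink_pad wrist 0.63 [347. 201.] 2661 pose [0.5593 0.3129 0.0135] res 0.123
tape_roll wrist 0.69 [225. 164.] 1177 pose [0.3957 0.3617] res 0.052
stamp wrist 0.77 [243. 245.] 541 pose [ 0.4139  0.2595 -0.2243] res 0.217
carton wrist 0.59 [359. 140.] 2113 pose [0.5575 0.3998 0.0381] res 0.029
```

View pics/a_wrist.png

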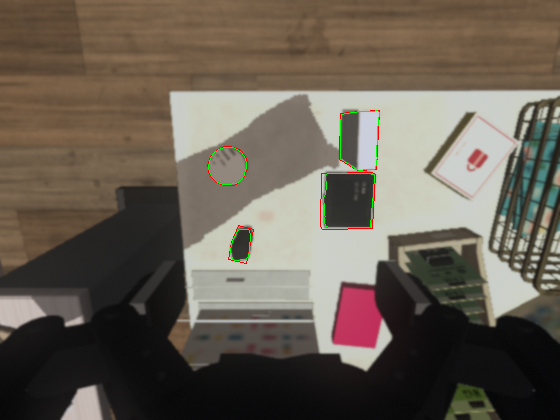

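```bash
python3 -m pendant '[[[0.2,1,1],0,-1],[[0.2,1,1],0,-1],[[0.2,1,1],0,-1],[[0.2,1,1],0,-1],[[0,0.7,1],0,-1],[[0,0,0],0,-1],[[0,0,0],0,-1]]'
python3 look.py b wrist ink_pad,carton
```

```text
clock: 6.08
tcp_pos: [0.5598, 0.3688, 0.1995]
orientation: [-0.0, 0.708, 0.706, -0.0]
wrist_force: [0.6, 0.0, 0.2]
finger_gap: 0.0855
ink_pad wrist 0.76 [282. 238.] 3871 pose [ 0.5613  0.3124 -0.0076] res 0.182
carton wrist 0.62 [276. 166.] 2216 pose [0.5574 0.4001 0.0113] res 0.036
```

View pics/b_wrist.png

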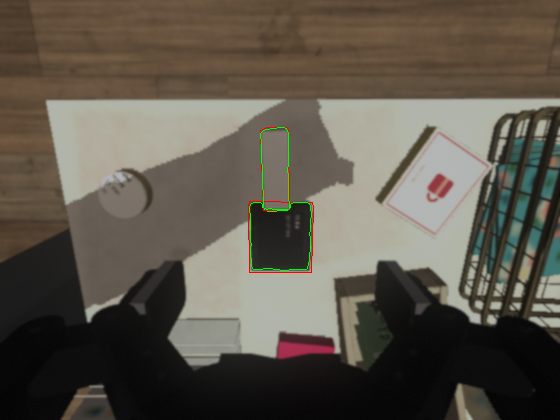

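```bash
python3 - <<'E'
from h import *
c=env.read_camera('wrist'); im=c['color'][185:290,220:340]
cv2.imwrite('pics/bz.png',cv2.resize(np.clip(im.astype(int)*2,0,255).astype(np.uint8),None,fx=6,fy=5.5,interpolation=cv2.INTER_CUBIC))
r=env.cut_out('wrist','ink_pad'); m=r[0]['region'].astype(np.uint8)
cs,_=cv2.findContours(m,cv2.RETR_EXTERNAL,cv2.CHAIN_APPROX_NONE); k=max(cs,key=cv2.contourArea)
pts=np.array([ray(c,p,.02)[:2] for p in k[:,0]],np.float32)
b=cv2.minAreaRect(pts*1000); print(b)
# side edges line fit
for s,lab in ((pts[:,0]<np.median(pts[:,0])-.02,'near'),(pts[:,0]>np.median(pts[:,0])+.02,'far')):
    q=pts[s & (pts[:,1]>.29)&(pts[:,1]<.335)]; print(lab,len(q),np.polyfit(q[:,1],q[:,0],1), np.median(q,0))
E
```

```text
((561.3493041992188, 316.16790771484375), (77.94371795654297, 66.6450424194336), 89.81494903564453)
near 39 [-0.00792635  0.53102475] [0.528581   0.31284335]
far 39 [0.00540632 0.59221866] [0.5939463  0.31264448]
```

View pics/bz.png

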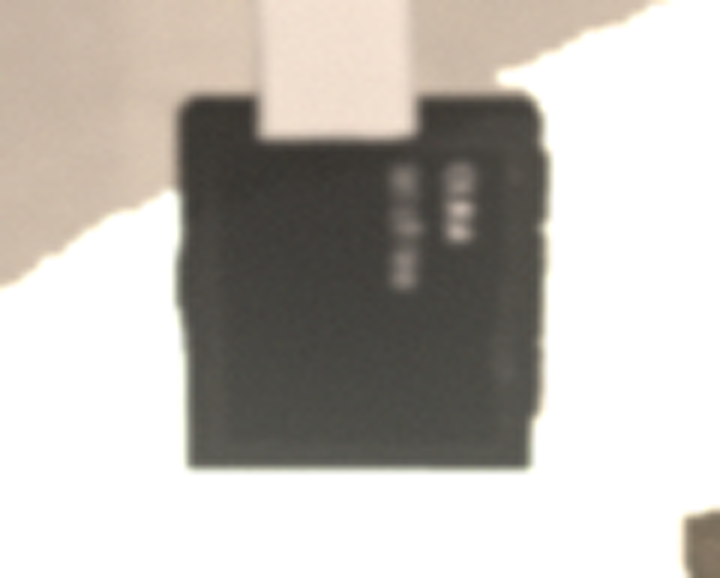

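```bash
python3 -m pendant '[[[-1,0.05,0.5],0,-1],[[-1,0,1],0,-1],[[-1,0,1],0,-1],[[0,0,1],0,-1],[[0,0,1],0,-1],[[0,0,1],0,-1],[[0,0,1],0,-1],[[0,0,1],0,-1],[[0,0,1],0,-1],[[0,0,0.7],0,-1],[[0,0,0.5],0,-1],[[0,0,0.3],0,-1]]'
python3 -m pendant '[[[0,0,0.1],0,-1],[[0,0,0],0,-1]]'
```

```text
clock: 7.82
tcp_pos: [0.5609, 0.309, -0.0008]
orientation: [0.0, 0.708, 0.706, 0.0]
wrist_force: [-0.3, -0.2, 0.5]
finger_gap: 0.0853
clock: 8.07
tcp_pos: [0.5611, 0.309, -0.0024]
orientation: [0.0, 0.708, 0.706, 0.0]
wrist_force: [0.9, 0.1, -0.4]
finger_gap: 0.0853
```

```bash
python3 -m pendant '[[[0,0,0],0,1],[[0,0,0],0,1],[[0,0,0],0,1],[[0,0,0],0,1],[[0,0,0],0,1],[[0,0,0],0,1]]' 50
python3 -m pendant '[[[0,0,-0.3],0,1],[[0,0,-0.5],0,1],[[0,0,-1],0,1],[[0,0,-1],0,1],[[0,0,-1],0,1],[[0,0,-1],0,1],[[0,0,-1],0,1],[[0,0,-1],0,1],[[0,0,-1],0,1],[[0,0,-1],0,1],[[0,0,-1],0,1],[[0,0,-0.5],0,1]]'
python3 - <<'E'
from h import *
c=env.read_camera('wrist'); cv2.imwrite('pics/c.png',c['color'])
c=env.read_camera('scene'); cv2.imwrite('pics/c2.png',c['color'][140:300,130:400].repeat(2,0).repeat(2,1))
E
```

```text
clock: 8.82
tcp_pos: [0.5615, 0.3091, -0.0018]
orientation: [0.0, 0.708, 0.706, 0.001]
wrist_force: [0.3, -0.3, 5.8]
finger_gap: 0.0639
clock: 10.32
tcp_pos: [0.5612, 0.309, 0.2049]
orientation: [0.0, 0.708, 0.706, 0.001]
wrist_force: [0.7, 0.3, -1.7]
finger_gap: 0.0642
```

View pics/c.png

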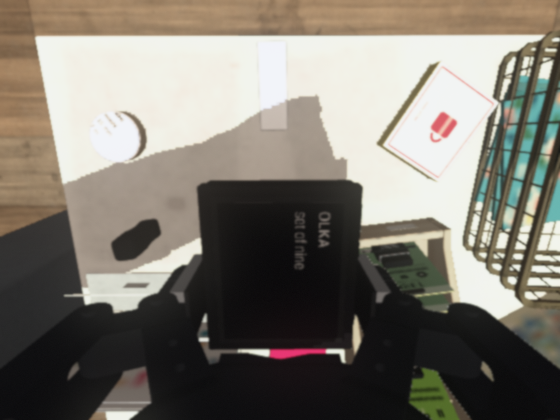

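View pics/c2.png

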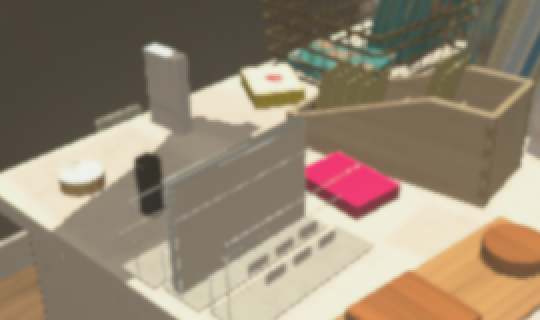

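```bash
python3 - <<'E'
from h import *
c=env.read_camera('wrist'); s=env.get_state(); t=s['tcp_pos']; g=cv2.cvtColor(c['color'],cv2.COLOR_BGR2GRAY)
cv2.imwrite('pics/c3.png',cv2.resize(np.clip(c['color'][165:365,180:380].astype(int)*2,0,255).astype(np.uint8),None,fx=3,fy=3))
for px in [(201,181),(280,181),(359,181),(212,347),(280,347),(348,347)]:
    for z in (.022,.012): print(px,z,(ray(c,px,t[2]+z)-t).round(4))
r=env.cut_out('wrist','ink_pad')
if r: print(r[0]['p'],fit([(c,r[0]['region'])],'ink_pad',[.5612,.316,0],z=t[2]+.002)[0]-[t[0],t[1],0])
E
```

```text
(201, 181) 0.022 [-0.0289  0.0447  0.022 ]
(201, 181) 0.012 [-0.0314  0.0429  0.012 ]
(280, 181) 0.022 [0.0018 0.0446 0.022 ]
(280, 181) 0.012 [0.0018 0.0428 0.012 ]
(359, 181) 0.022 [0.0325 0.0445 0.022 ]
(359, 181) 0.012 [0.035  0.0427 0.012 ]
(212, 347) 0.022 [-0.0291 -0.0312  0.022 ]
(212, 347) 0.012 [-0.0316 -0.0392  0.012 ]
(280, 347) 0.022 [ 0.0016 -0.0314  0.022 ]
(280, 347) 0.012 [ 0.0016 -0.0394  0.012 ]
(348, 347) 0.022 [ 0.0324 -0.0315  0.022 ]
(348, 347) 0.012 [ 0.0349 -0.0395  0.012 ]
0.87 [ 0.00255407  0.00360049 -0.0033007 ]
```

View pics/c3.png

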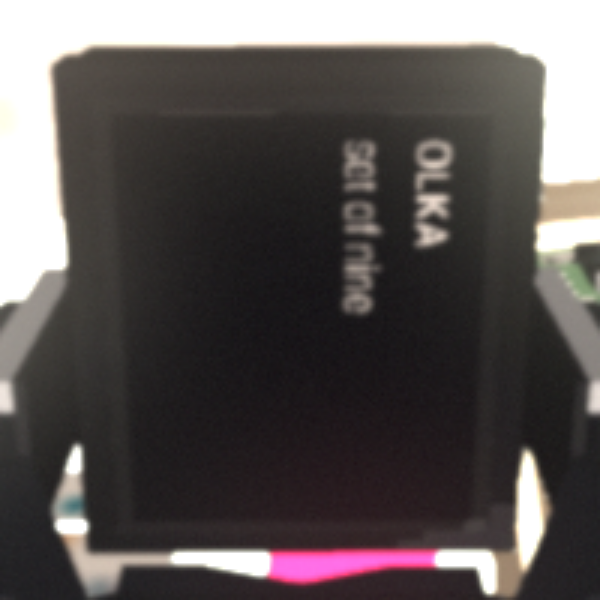

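```bash
python3 -m pendant '[[[-0.5,0,-0.5],0,1],[[-1,0,-0.5],0,1],[[-1,-0.2,-0.5],0,1],[[-1,-0.3,0],0,1],[[-1,-0.3,0],0,1],[[-1,-0.3,0],0,1],[[-1,-0.3,0],0,1],[[-1,-0.3,0],0,1],[[-1,-0.3,0],0,1],[[-1,-0.3,0],0,1],[[-1,-0.3,0],0,1],[[-1,-0.3,0],0,1]]'
python3 -m pendant '[[[-1,-0.3,0],0,1],[[-1,-0.3,0],0,1],[[-1,-0.3,0],0,1],[[-1,-0.3,0],0,1],[[-1,-0.3,0],0,1],[[-1,-0.3,0],0,1],[[-1,0,0],0,1],[[-1,0,0],0,1],[[-1,0,0],0,1],[[-0.5,0,0],0,1],[[0,0,0],0,1],[[0,0,0],0,1]]'
python3 look.py d wrist,top square_riser,round_riser
```

```text
clock: 12.02
tcp_pos: [0.5018, 0.0777, 0.2333]
orientation: [0.0, 0.708, 0.706, 0.0]
wrist_force: [0.1, -0.6, -1.1]
finger_gap: 0.0641
clock: 13.52
tcp_pos: [0.4656, -0.1105, 0.2332]
orientation: [-0.0, 0.708, 0.706, 0.0]
wrist_force: [0.5, 0.7, 0.0]
finger_gap: 0.0639
square_riser wrist 0.78 [256. 137.] 6272 pose [ 0.4413 -0.059  -0.1106] res 0.029
round_riser wrist 0.78 [392. 150.] 3040 pose [ 0.5897 -0.0762] res 0.065
square_riser top 0.63 [350. 250.] 1221 pose [ 0.4401 -0.057  -0.0972] res 0.075
round_riser top none
```

View pics/d_wrist.png

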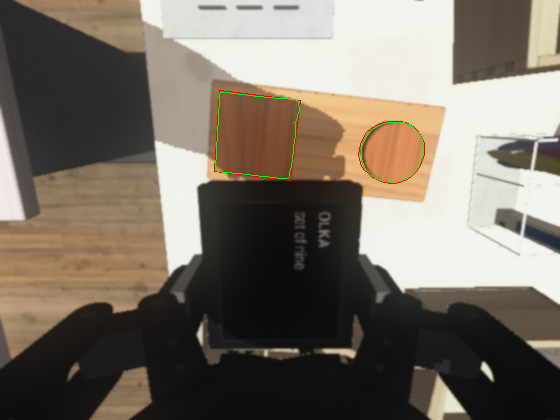

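View pics/d_top.png

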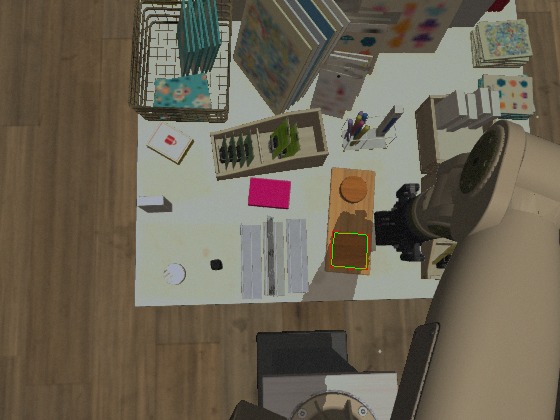

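```bash
python3 -m pendant '[[[0.77,-0.43,0],0,1],[[0.75,-0.43,0],0,1],[[0.75,-0.43,0],0,1],[[0,0,0.5],0.55,1],[[0,0,1],0.5,1],[[0,0,1],0,1],[[0,0,1],0,1],[[0,0,1],0,1],[[0,0,1],0,1],[[0,0,1],0,1],[[0,0,1],0,1],[[0,0,1],0,1]]'
python3 -m pendant '[[[0,0,0.5],0,1],[[0,0,0],0,1],[[0,0,0],0,1]]'
python3 - <<'E'
from h import *
s=env.get_state(); t=s['tcp_pos']; m,p,T=move_info([.4397,-.0651,.036]); print(m,np.arctan2(T[1,1],T[0,1]))
for cam in('wrist','top','scene'):
    c=env.read_camera(cam); cv2.imwrite(f'pics/e_{cam}.png',c['color'] if cam!='scene' else cv2.resize(c['color'][230:350,260:440],None,fx=4,fy=4))
    if cam=='wrist': 
        cv2.imwrite('pics/e_z.png',cv2.resize(np.clip(c['color'][140:240,170:400].astype(int)*2,0,255).astype(np.uint8),None,fx=3.4,fy=3.4))
E
```

```text
clock: 15.32
tcp_pos: [0.4397, -0.0645, 0.063]
orientation: [0.0, 0.745, 0.667, 0.0]
wrist_force: [0.1, -0.7, -0.8]
finger_gap: 0.0639
clock: 15.7
tcp_pos: [0.4406, -0.0654, 0.054]
orientation: [0.0, 0.746, 0.666, 0.0]
wrist_force: [0.4, 0.0, -1.2]
finger_gap: 0.0639
[ 0.00903468 -0.04618952  0.89889567] -0.1122135478094899
```

View pics/e_wrist.png

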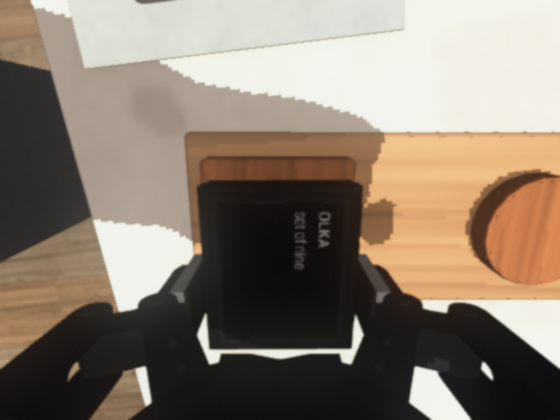

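View pics/e_z.png

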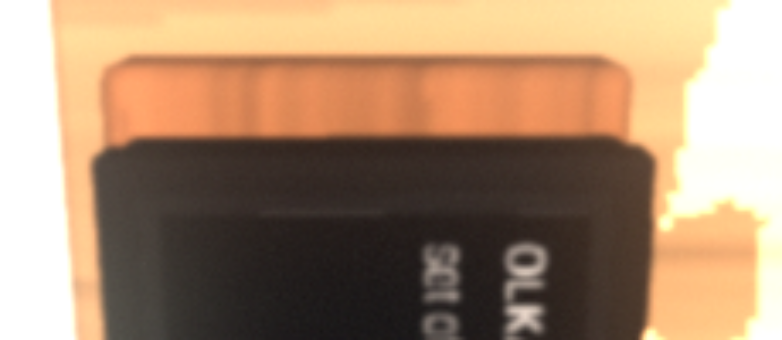

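View pics/e_scene.png

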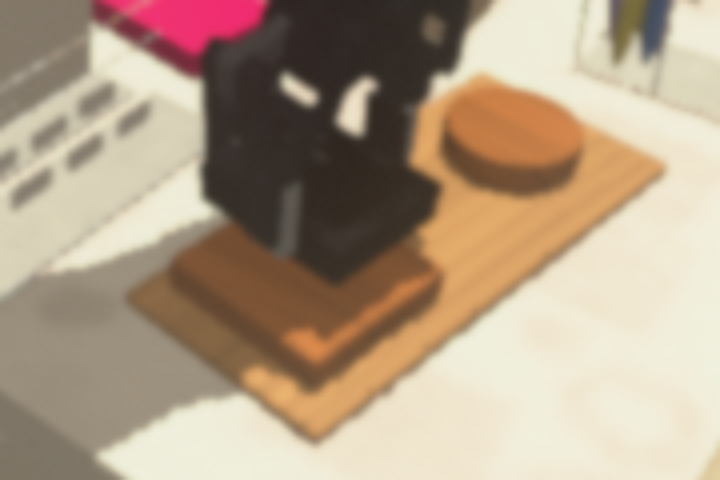

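```bash
python3 - <<'E'
from h import *
for i in range(3):
    c=env.read_camera('wrist'); o=-c['view'][:3,:3].T@c['view'][:3,3]
    m,p,T=move_info([.4397,-.0651,.036])
    print('cam in tool',(T.T@(o-p)).round(4),(T.T@c['view'][2,:3]).round(4),(T.T@c['view'][0,:3]).round(4))
def rt(px,z): return (T.T@(ray(c,px,z)-p)).round(4)
zt=p[2]+.022
print('riser edge',rt((200.3,157),.028),rt((355.9,157),.028), 'pad',rt((197.6,181.5),zt),rt((362.6,181.5),zt),rt((280,347),zt))
E
python3 look.py e2 wrist square_riser,round_riser
```

```text
cam in tool [ 0.0666  0.0014 -0.1433] [-2.681e-01  4.000e-04  9.634e-01] [-1.e-04  1.e+00 -4.e-04]
cam in tool [ 0.0666  0.0015 -0.1433] [-2.681e-01  4.000e-04  9.634e-01] [-2.e-04  1.e+00 -5.e-04]
cam in tool [ 0.0666  0.0014 -0.1433] [-2.681e-01  4.000e-04  9.634e-01] [-1.e-04  1.e+00 -4.e-04]
riser edge [ 0.0489 -0.0403  0.0256] [0.0489 0.0415 0.0257] pad [ 0.0445 -0.0302 -0.022 ] [ 0.0445  0.0334 -0.022 ] [-0.0306  0.0016 -0.022 ]
square_riser wrist 0.65 [276. 170.] 3830 pose [ 0.4464 -0.0157 -0.1107] res 1.446
round_riser wrist 0.86 [521. 229.] 8362 pose [ 0.5938 -0.0776] res 0.033
```

```bash
python3 -m pendant '[[[0,-0.05,0.3],0,1],[[0,0,0.5],0,1],[[0,0,0.3],0,1],[[0,0,0.1],0,1],[[0,0,0.1],0,1],[[0,0,0],0,1]]'; python3 -m pendant '[[[0,0,0.05],0,1],[[0,0,0],0,1]]'
```

```text
clock: 16.9
tcp_pos: [0.4392, -0.0653, 0.0272]
orientation: [-0.0, 0.746, 0.666, 0.0]
wrist_force: [0.6, 0.1, 0.1]
finger_gap: 0.0639
clock: 17.15
tcp_pos: [0.4392, -0.0653, 0.0264]
orientation: [0.0, 0.746, 0.666, 0.0]
wrist_force: [0.1, -0.8, -1.4]
finger_gap: 0.064
```

```bash
python3 -m pendant '[[[0,0,0.05],0,1],[[0,0,0],0,1]]';python3 -m pendant '[[[0,0,0.05],0,1],[[0,0,0],0,1]]'
```

```text
clock: 17.4
tcp_pos: [0.4393, -0.0654, 0.0261]
orientation: [0.0, 0.746, 0.666, 0.0]
wrist_force: [-2.2, 0.3, 8.1]
finger_gap: 0.0642
clock: 17.65
tcp_pos: [0.4393, -0.0654, 0.0261]
orientation: [0.001, 0.746, 0.666, 0.0]
wrist_force: [-5.8, 1.8, 18.8]
finger_gap: 0.0644
```

```bash
python3 -m pendant '[[[0,0,-0.06],0,1],[[0,0,0],0,1],[[0,0,0],0,0.2],[[0,0,0],0,-0.5],[[0,0,0],0,-1],[[0,0,0],0,-1],[[0,0,0],0,-1]]'
python3 -m pendant '[[[0,0,-0.5],0,-1],[[0,0,-1],0,-1],[[0,0,-1],0,-1],[[0,0,-1],0,-1],[[0.5,0,-1],0,-1],[[0.5,0,-1],0,-1],[[0.5,0,-1],0,-1],[[0.5,0,-1],0,-1],[[0.5,0,-1],0,-1],[[0,0,-0.5],0,-1],[[0,0,0],0,-1],[[0,0,0],0,-1]]'
python3 - <<'E'
from h import *
c=env.read_camera('wrist'); cv2.imwrite('pics/f.png',c['color'])
s=env.get_state();print(s['clock'])
E
python3 look.py f wrist,top ink_pad,round_riser,square_riser ink_pad=.028
```

```text
clock: 18.52
tcp_pos: [0.439, -0.0653, 0.0253]
orientation: [-0.0, 0.746, 0.666, -0.0]
wrist_force: [-0.4, 0.1, -0.2]
finger_gap: 0.0854
clock: 20.02
tcp_pos: [0.4443, -0.0159, 0.2049]
orientation: [-0.0, 0.746, 0.666, -0.0]
wrist_force: [-0.9, -0.5, 0.0]
finger_gap: 0.0855
20.075
ink_pad wrist none
round_riser wrist 0.72 [418. 226.] 3067 pose [ 0.5897 -0.0757] res 0.1
square_riser wrist 0.79 [273. 199.] 1531 pose [0.4501 0.065  0.4658] res 1.0
ink_pad top none
round_riser top 0.83 [349. 186.] 441 pose [ 0.5928 -0.0716] res 0.418
square_riser top 0.6 [333. 256.] 203 pose [ 0.4817  0.0864 -2.07  ] res 1.0
```

View pics/f_wrist.png

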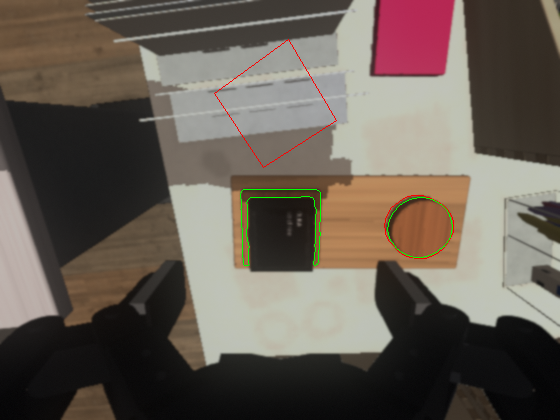

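```bash
python3 - <<'E'
from h import *
c=env.read_camera('wrist'); np.save('f.npy',c,allow_pickle=True)
im=np.clip(c['color'][175:285,225:335].astype(int)*2.2,0,255).astype(np.uint8)
cv2.imwrite('pics/fz.png',cv2.resize(im,None,fx=5.4,fy=5.4,interpolation=cv2.INTER_CUBIC))
E
```

```text
(no output)
```

View pics/fz.png

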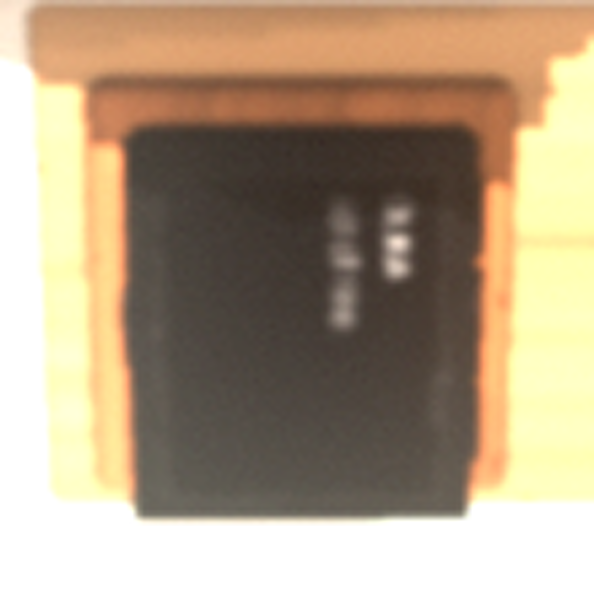

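```bash
python3 - <<'E'
from h import *
c=np.load('f.npy',allow_pickle=True).item(); m,p,T=move_info([0,0,0])
f=lambda u,v,z:(T.T@(ray(c,(225+u/5.4,175+v/5.4),z)-p)).round(4)[:2]*1000
print('pad  +y',f(300,128,.048),'-y',f(300,517,.048)); print('riser +y',f(300,80,.028),'-y',f(300,489,.028))
print('padL',f(127,250,.048),'padR',f(481,250,.048),f(134,480,.048),f(470,480,.048)); print('risL',f(88,200,.028),'risR',f(516,200,.028),f(96,450,.028),f(506,450,.028))
E
```

```text
pad  +y [-5.   2.1] -y [-81.4   2.1]
riser +y [-0.4  2.1] -y [-85.    2.2]
padL [-27.9 -29.6] padR [-27.9  35.2] [-73.7 -29.4] [-73.7  34.4]
risL [-24.  -38.9] risR [-24.  44.] [-76.5 -39. ] [-76.5  43.7]
```

```bash
python3 -m pendant '[[[0.5,0,0],0,-1],[[1,-0.2,0],0,-1],[[1,-0.2,0],0,-1],[[1,-0.2,0],0,-1],[[1,-0.2,0],0,-1],[[1,-0.2,0],0,-1],[[1,-0.2,0],0,-1],[[1,-0.2,0],0,-1],[[1,-0.2,0],0,-1],[[1,-0.2,0],0,-1],[[1,-0.2,0],0,-1],[[1,-0.2,0],0,-1]]'
python3 -m pendant '[[[1,-0.3,0],0,-1],[[1,-0.3,0],0,-1],[[1,-0.3,0],0,-1],[[1,-0.3,0],0,-1],[[1,-0.3,0],0,-1],[[1,-0.3,0],0,-1],[[1,-0.3,0],0,-1],[[1,-0.3,0],0,-1],[[1,0,0],0,-1],[[0,0,0],0,-1],[[0,0,0],0,-1]]'
python3 look.py g wrist tape_roll,stamp,carton
python3 - <<'E'
from h import *
print(move_info([.3941,.3631,0])[:2])
E
```

```text
clock: 22.02
tcp_pos: [0.4265, 0.2192, 0.2055]
orientation: [-0.0, 0.746, 0.666, 0.0]
wrist_force: [0.3, 0.1, -0.4]
finger_gap: 0.0852
clock: 23.4
tcp_pos: [0.399, 0.402, 0.2053]
orientation: [0.0, 0.746, 0.666, -0.0]
wrist_force: [-0.3, -0.5, 0.1]
finger_gap: 0.0851
tape_roll wrist 0.74 [276. 218.] 1761 pose [0.3954 0.362 ] res 0.037
stamp wrist 0.68 [305. 317.] 991 pose [0.4138 0.261  0.0521] res 0.183
carton wrist 0.56 [455. 181.] 5710 pose [0.5576 0.3999 0.024 ] res 0.031
(array([-1.93982202, -0.04321634, 10.28112538]), array([0.39934158, 0.40156157, 0.20562043]))
```

View pics/g_wrist.png

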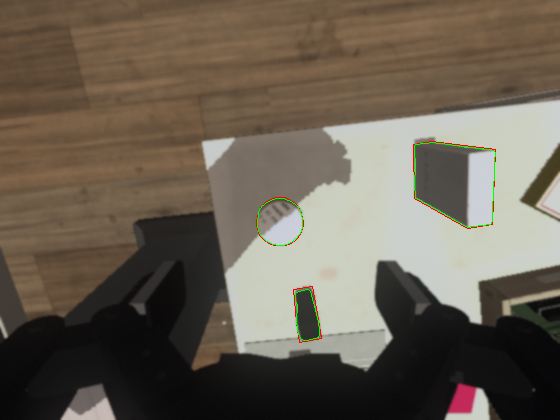

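```bash
python3 -m pendant '[[[-0.95,-0.05,1],0,-1],[[-0.95,0,1],0,-1],[[0,0,1],0,-1],[[0,0,1],0,-1],[[0,0,1],0,-1],[[0,0,1],0,-1],[[0,0,1],0,-1],[[0,0,1],0,-1],[[0,0,1],0,-1],[[0,0,0.7],0,-1],[[0,0,0.4],0,-1],[[0,0,0.1],0,-1]]'
python3 -m pendant '[[[0,0,0],0,-1],[[0,0,0],0,1],[[0,0,0],0,1],[[0,0,0],0,1],[[0,0,0],0,1],[[0,0,0],0,1],[[0,0,0],0,1],[[0,0,0],0,1]]' 40
```

```text
clock: 25.1
tcp_pos: [0.394, 0.3643, 0.0013]
orientation: [-0.0, 0.746, 0.666, -0.0]
wrist_force: [-0.4, 0.3, 0.4]
finger_gap: 0.0853
clock: 26.1
tcp_pos: [0.3944, 0.3647, 0.0024]
orientation: [0.0, 0.746, 0.666, 0.001]
wrist_force: [-1.2, -1.7, 5.1]
finger_gap: 0.0484
```

```bash
python3 -m pendant '[[[0,0,-0.3],0,1],[[0,0,-0.6],0,1],[[0,0,-1],0,1],[[0,0,-1],0,1],[[0,0,-1],0,1],[[0,0,-1],0,1],[[0,0,-1],0,1],[[0,0,-1],0,1],[[0,0,-1],0,1],[[0,0,-1],0,1],[[0,0,-0.6],0,1],[[0,0,0],0,1]]'
cat > hold.py <<'E'
import sys
from h import *
n=sys.argv[1]; dz=float(sys.argv[2]); tag=sys.argv[3]
c=env.read_camera('wrist'); m,p,T=move_info([0,0,0]); r=env.cut_out('wrist',n); im=c['color'].copy()
psi=np.arctan2(T[1,1],T[0,1]); print('tcp',p.round(4),'psi',psi.round(4))
e=np.array([.0016,-.0014,0])
if r:
    q,f=fit([(c,r[0]['region'])],n,[p[0],p[1],psi],z=p[2]+dz,yaw=n in DIM)
    w=np.array([q[0],q[1],p[2]])-e-p; print(n,r[0]['p'],'offset in tool (corrected) mm',(T.T@w*1000).round(2),'res',round(f,3),'yaw rel',(q[2]-psi) if len(q)>2 else '')
    cv2.polylines(im,[np.round(hull(c,n,q[0],q[1],q[2] if len(q)>2 else 0,z=p[2]+dz)).astype(int)],True,(0,0,255),1)
    cs,_=cv2.findContours(r[0]['region'].astype(np.uint8),cv2.RETR_EXTERNAL,cv2.CHAIN_APPROX_NONE); cv2.drawContours(im,cs,-1,(0,255,0),1)
cv2.imwrite(f'pics/{tag}.png',im)
E
python3 hold.py tape_roll -0.002 h1
```

```text
clock: 27.6
tcp_pos: [0.3946, 0.3648, 0.1927]
orientation: [0.0, 0.746, 0.666, 0.001]
wrist_force: [-0.1, -0.3, -0.2]
finger_gap: 0.0483
tcp [0.3942 0.3645 0.1917] psi -0.1125
tape_roll 0.68 offset in tool (corrected) mm [-1.26 -0.16 -0.  ] res 0.028 yaw rel
```

View pics/h1.png

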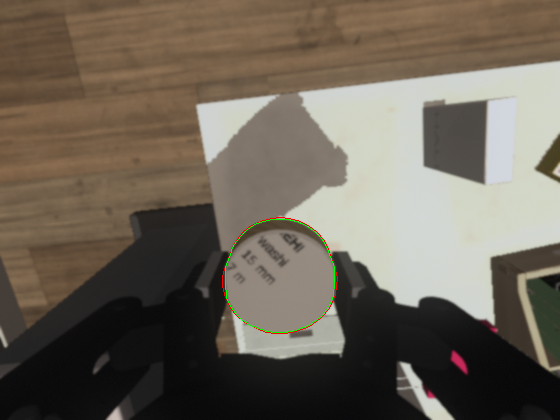

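```bash
python3 -m pendant '[[[-0.6,0.1,-0.4],0,1],[[-1,0.2,-0.3],0,1],[[-1,0.2,0],0,1],[[-1,0.2,0],0,1],[[-1,0.2,0],0,1],[[-1,0.2,0],0,1],[[-1,0.2,0],0,1],[[-1,0.2,0],0,1],[[-1,0.2,0],0,1],[[-1,0.2,0],0,1],[[-1,0.2,0],0,1],[[-1,0.3,0],0,1]]'
python3 -m pendant '[[[-1,0.3,0],0,1],[[-1,0.3,0],0,1],[[-1,0.3,0],0,1],[[-1,0.3,0],0,1],[[-1,0.3,0],0,1],[[-1,0.3,0],0,1],[[-1,0.3,0],0,1],[[-1,0.16,0],0,1],[[-1,0,0],0,1],[[0,0,1],0,1],[[0,0,1],0,1],[[0,0,1],0,1]]'
python3 - <<'E'
from h import *
print(move_info([.4403,-.0560,.0504])[:2])
E
```

```text
clock: 29.2
tcp_pos: [0.4151, 0.1267, 0.2055]
orientation: [0.0, 0.746, 0.666, -0.0]
wrist_force: [0.5, -0.0, -0.1]
finger_gap: 0.0483
clock: 30.7
tcp_pos: [0.4395, -0.0564, 0.1449]
orientation: [0.0, 0.746, 0.666, 0.0]
wrist_force: [1.0, -0.7, -0.1]
finger_gap: 0.0483
(array([0.0271749 , 0.0382312 , 4.72561225]), array([ 0.43946573, -0.05644215,  0.14491218]))
```

```bash
python3 -m pendant '[[[0.03,0.04,1],0,1],[[0,0,1],0,1],[[0,0,1],0,1],[[0,0,0.7],0,1],[[0,0,0],0,1],[[0,0,0],0,1]]'
python3 hold.py tape_roll -0.0024 i1
python3 - <<'E'
from h import *
c=env.read_camera('wrist'); np.save('i.npy',c,allow_pickle=True)
im=np.clip(c['color'][150:370,170:390].astype(int)*2.2,0,255).astype(np.uint8)
cv2.imwrite('pics/iz.png',cv2.resize(im,None,fx=2.7,fy=2.7,interpolation=cv2.INTER_CUBIC))
E
```

```text
clock: 31.45
tcp_pos: [0.4416, -0.0553, 0.072]
orientation: [0.0, 0.746, 0.666, 0.0]
wrist_force: [-0.5, -0.3, 0.7]
finger_gap: 0.0485
tcp [ 0.4418 -0.0552  0.0722] psi -0.1127
tape_roll 0.86 offset in tool (corrected) mm [-1.56 -0.88 -0.  ] res 0.04 yaw rel
```

View pics/iz.png

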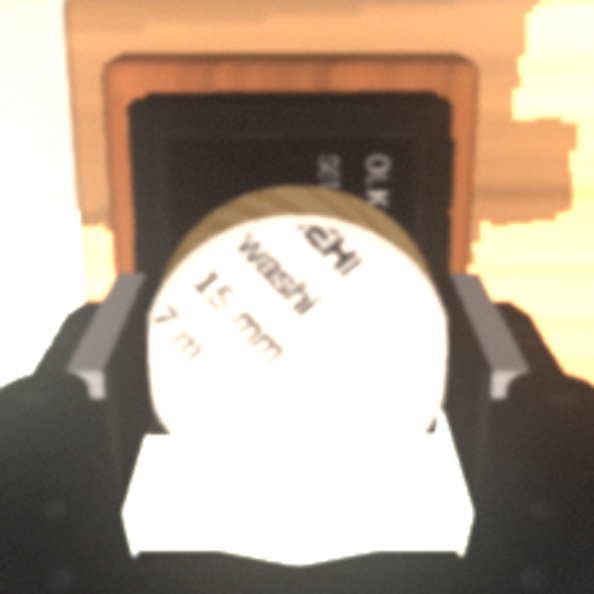

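```bash
python3 - <<'E'
from h import *
c=np.load('i.npy',allow_pickle=True).item(); m,p,T=move_info([0,0,0]); print(p)
f=lambda u,v,z:(T.T@(ray(c,(170+u/2.7,150+v/2.7),z)-p+[-.0016,.0014,0])).round(4)[:2]*1000
print('pad +y',f(291,95,.048),'L',f(131,180,.048),'R',f(452,180,.048),'ris +y',f(291,57,.028),'L',f(106,120,.028),'R',f(478,120,.028))
z=p[2]-.0024+.018
print('tape',f(149,340,z),f(447,340,z),f(298,214,z))
E
```

```text
[ 0.44191336 -0.05513488  0.07220732]
pad +y [35.3 -1.4] L [ 17.8 -33.9] R [17.8 31.3] ris +y [39.9 -1.5] L [ 25.8 -42.8] R [25.8 40.2]
tape [  2.4 -24.4] [ 2.4 24.2] [24.1 -0.1]
```

```bash
python3 - <<'E'
from h import *
c=np.load('i.npy',allow_pickle=True).item(); m,p,T=move_info([0,0,0])
im=c['color']; g=im.min(2)
mask=(g>75).astype(np.uint8)
f=lambda px,z:(T.T@(ray(c,px,z)-p+[-.0016,.0014,0]))[:2]*1000
print('bottom +y',f((280.4,150+185/2.7),p[2]-.0024))
prof=g[210:300,300]; print(prof[:40])
from scipy.optimize import least_squares
for z0 in (.0156,.0136,.0176):
  pts=[]
  for row in range(236,285,2):
    # outermost bright from fingers inward
    for col in (list(range(225,278)),list(range(335,282,-1))):
        v=g[row,col].astype(float)
        th=80
        run=[i for i in range(2,len(v)-3) if v[i]>th and v[i-1]<=th and (v[i:i+3]>th).all()]
        if run: pts.append(f((col[run[-1]] if False else col[run[0]],row),p[2]+z0))
  P=np.array(pts)
  r=least_squares(lambda q:np.hypot(P[:,0]-q[0],P[:,1]-q[1])-q[2],[-1,0,25],loss='soft_l1'); print(z0,r.x.round(2),len(P),np.abs(r.fun).mean())
E
```

```text
bottom +y [23.38299345 -0.05997272]
[ 16  17  16  16  18  18  19  18  17  19  19  23  29  36  38  37  39  41
  42  44  41  45  65  92 106 111 112 118 124 125 125 118 100  78  67  74
  85  84  77  83]
0.0156 [-0.38 -0.32 24.6 ] 31 0.6886662215287715
0.0136 [-1.45 -0.32 24.99] 31 0.6987976144635144
0.0176 [ 0.69 -0.32 24.21] 31 0.6785271961956509
```

```bash
python3 -m pendant '[[[-0.06,-0.065,0.2],0,1],[[0,0,0.3],0,1],[[0,0,0.3],0,1],[[0,0,0.15],0,1],[[0,0,0],0,1],[[0,0,0.05],0,1],[[0,0,0],0,1]]'; python3 -m pendant '[[[0,0,0.05],0,1],[[0,0,0],0,1]]'; python3 -m pendant '[[[0,0,0.05],0,1],[[0,0,0],0,1]]'
```

```text
clock: 32.48
tcp_pos: [0.44, -0.056, 0.0515]
orientation: [0.0, 0.746, 0.666, 0.0]
wrist_force: [-0.2, 0.5, -1.8]
finger_gap: 0.0485
clock: 32.72
tcp_pos: [0.4398, -0.0559, 0.0505]
orientation: [-0.0, 0.746, 0.666, 0.0]
wrist_force: [0.4, -0.2, -0.4]
finger_gap: 0.0487
clock: 32.98
tcp_pos: [0.4399, -0.0559, 0.0494]
orientation: [-0.0, 0.746, 0.666, 0.0]
wrist_force: [-0.8, 0.0, 0.1]
finger_gap: 0.0485
```

```bash
python3 -m pendant '[[[0,0,0.05],0,1],[[0,0,0],0,1]]'; python3 -m pendant '[[[0,0,0.05],0,1],[[0,0,0],0,1]]'
```

```text
clock: 33.22
tcp_pos: [0.4399, -0.0559, 0.0493]
orientation: [0.0, 0.746, 0.666, 0.0]
wrist_force: [-2.4, 0.7, 8.8]
finger_gap: 0.0488
clock: 33.48
tcp_pos: [0.4399, -0.056, 0.0493]
orientation: [0.0, 0.746, 0.666, 0.0]
wrist_force: [-6.2, 1.6, 18.4]
finger_gap: 0.0483
```

Contact. I release gently, retreat toward +y, and check.

```bash
python3 -m pendant '[[[0,0,-0.07],0,1],[[0,0,0],0,1],[[0,0,0],0,0.3],[[0,0,0],0,-0.2],[[0,0,0],0,-1],[[0,0,0],0,-1],[[0,0,0],0,-1]]'
python3 -m pendant '[[[0,0,-0.5],0,-1],[[0,0,-1],0,-1],[[0,0,-1],0,-1],[[0.5,0,-1],0,-1],[[0.5,0,-1],0,-1],[[0.5,0,-1],0,-1],[[0.5,0,-1],0,-1],[[0.5,0,-1],0,-1],[[0.5,0,-0.5],0,-1],[[0,0,0],0,-1],[[0,0,0],0,-1]]'
python3 look.py j wrist,top tape_roll tape_roll=.048
python3 - <<'E'
from h import *
c=env.read_camera('wrist'); np.save('j.npy',c,allow_pickle=True)
im=np.clip(c['color'][170:290,220:340].astype(int)*1.8,0,255).astype(np.uint8)
cv2.imwrite('pics/jz.png',cv2.resize(im,None,fx=5,fy=5,interpolation=cv2.INTER_CUBIC))
E
```

```text
clock: 34.35
tcp_pos: [0.4398, -0.0559, 0.0487]
orientation: [-0.0, 0.746, 0.666, -0.0]
wrist_force: [0.3, -0.7, -0.4]
finger_gap: 0.0852
clock: 35.72
tcp_pos: [0.4462, 0.0037, 0.2083]
orientation: [-0.0, 0.746, 0.666, -0.0]
wrist_force: [0.0, 0.5, 0.6]
finger_gap: 0.0853
tape_roll wrist 0.69 [278. 254.] 2229 pose [ 0.441  -0.0584] res 0.034
tape_roll top none
```

View pics/jz.png

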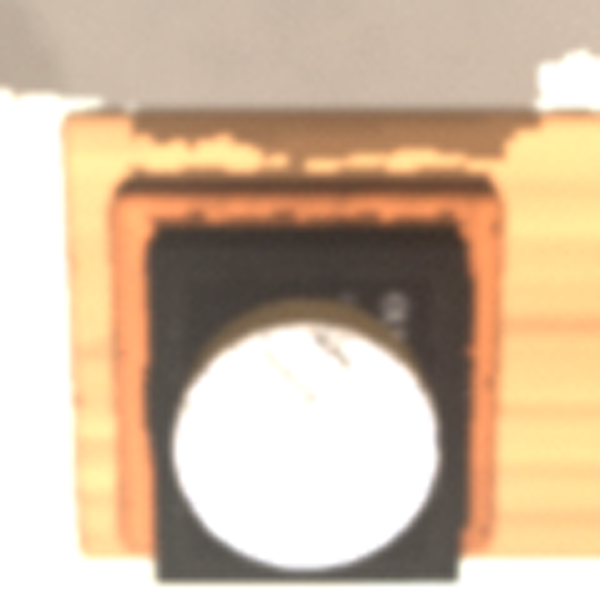

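```bash
python3 - <<'E'
from h import *
c=np.load('j.npy',allow_pickle=True).item(); m,p,T=move_info([0,0,0])
f=lambda u,v,z:(T.T@(ray(c,(220+u/5,170+v/5),z)-p+[-.0016,.0014,0])).round(4)[:2]*1000
print('pad',f(309,228,.048),f(309,580,.048),f(150,350,.048),f(469,350,.048)); print('tape',f(307,322,.066),f(307,570,.066),f(173,445,.066),f(440,445,.066))
print(p)
E
```

```text
pad [-21.7   1.5] [-99.3   1.6] [-47.5 -30.7] [-47.5  34. ]
tape [-35.   1.] [-87.2   1.1] [-60.3 -24.9] [-60.3  26.9]
[0.44626573 0.00349341 0.20833432]
```

```bash
python3 -m pendant '[[[0.6,0,0],0,-1],[[1,-0.2,0],0,-1],[[1,-0.2,0],0,-1],[[1,-0.2,0],0,-1],[[1,-0.2,0],0,-1],[[1,-0.2,0],0,-1],[[1,-0.2,0],0,-1],[[1,-0.2,0],0,-1],[[1,-0.2,0],0,-1],[[1,-0.2,0],0,-1],[[1,-0.2,0],0,-1],[[1,-0.2,0],0,-1]]'
python3 -m pendant '[[[1,-0.3,0],0,-1],[[1,-0.3,0],0,-1],[[1,-0.3,0],0,-1],[[1,0,0],0,-1],[[0.3,0,0],0,-1],[[0,0,0],0,-1],[[0,0,0],0,-1]]'
python3 look.py k wrist stamp
python3 - <<'E'
from h import *
c=env.read_camera('wrist'); np.save('k.npy',c,allow_pickle=True); print(move_info([.4122,.2624,.2])[:2])
im=np.clip(c['color'][200:320,220:340].astype(int)*2.5,0,255).astype(np.uint8)
cv2.imwrite('pics/kz.png',cv2.resize(im,None,fx=5,fy=5,interpolation=cv2.INTER_CUBIC))
E
```

```text
clock: 37.48
tcp_pos: [0.4285, 0.2405, 0.2088]
orientation: [-0.0, 0.746, 0.666, 0.0]
wrist_force: [-0.1, 0.9, 0.1]
finger_gap: 0.0855
clock: 38.35
tcp_pos: [0.4207, 0.3261, 0.2088]
orientation: [0.0, 0.746, 0.666, -0.0]
wrist_force: [0.4, 0.3, 0.2]
finger_gap: 0.0855
stamp wrist 0.82 [279. 254.] 892 pose [ 0.4143  0.2608 -0.0327] res 0.187
(array([-3.2119542 , -0.06638948,  0.44907111]), array([0.42078617, 0.32607649, 0.20898174]))
```

View pics/k_wrist.png

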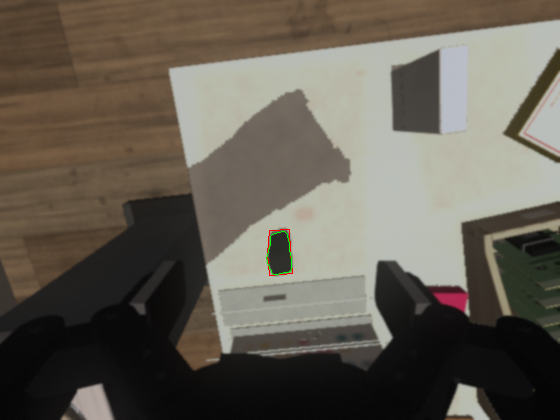

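View pics/kz.png

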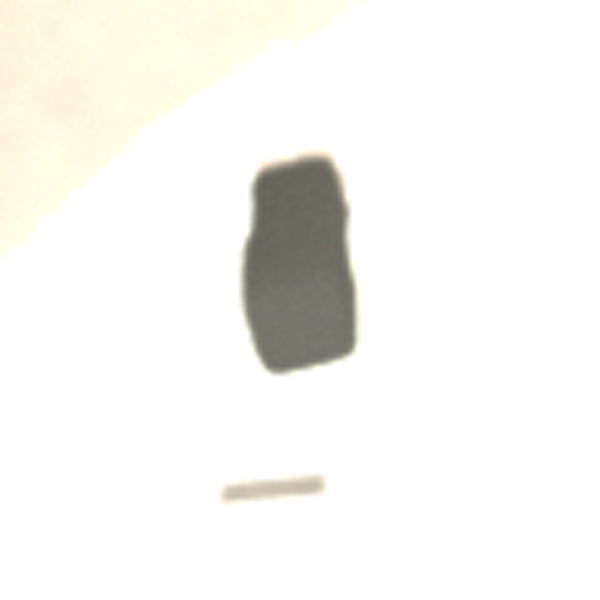

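```bash
python3 - <<'E'
from h import *
c=np.load('k.npy',allow_pickle=True).item()
f=lambda u,v,z:(ray(c,(220+u/5,200+v/5),z)+[-.0016,.0014,0]).round(4)[:2]*1000
print('foot+y',f(296,163,0),'corners',f(256,168,0),f(334,156,0)); print('cap -y',f(315,361,.068),f(272,374,.068),f(356,350,.068)); print('cap L/R',f(246,270,.068),f(352,270,.068))
from itertools import product
r=env.cut_out('wrist','stamp')
for yaw in (.05,.1,.15,.2):
    p,fv=fit([(c,r[0]['region'])],'stamp',[.414,.261,yaw],yaw=False); print(yaw,p.round(4),round(fv,3))
E
```

```text
foot+y [413.3 269.7] corners [403.8 269.6] [422.3 270.5]
cap -y [415.2 252.5] [406.5 250.7] [423.4 253.9]
cap L/R [404.1 273.1] [424.4 270.8]
0.05 [0.414  0.2607] 0.188
0.1 [0.4143 0.2608] 0.21
0.15 [0.4144 0.2608] 0.231
0.2 [0.4144 0.2607] 0.25
```

```bash
python3 -m pendant '[[[-1,-0.02,0],0,-1],[[-1,0,0],0,-1],[[-1.0,0,0],0,-1],[[-0.13,0,0.5],-1,-1],[[0,0,1],-1,-1],[[0,0,1],-0.1,-1],[[0,0,1],0,-1],[[0,0,1],0,-1],[[0,0,1],0,-1],[[0,0,1],0,-1],[[0,0,1],0,-1],[[0,0,1],0,-1]]'
python3 -m pendant '[[[0,0,0.45],0,-1],[[0,0,0],0,-1]]'
python3 - <<'E'
from h import *
print(move_info([.4133,.2635,.03])[:2])
c=env.read_camera('wrist'); cv2.imwrite('pics/l.png',c['color'])
E
```

```text
clock: 40.05
tcp_pos: [0.4133, 0.2634, 0.0386]
orientation: [0.0, 0.668, 0.744, 0.0]
wrist_force: [-0.1, 0.2, 0.1]
finger_gap: 0.085
clock: 40.3
tcp_pos: [0.4129, 0.2637, 0.0297]
orientation: [-0.0, 0.668, 0.744, -0.0]
wrist_force: [-0.8, 1.0, 0.1]
finger_gap: 0.0855
(array([-0.01351962,  0.01908847, -0.01410968]), array([0.41289135, 0.26372808, 0.02971809]))
```

View pics/l.png

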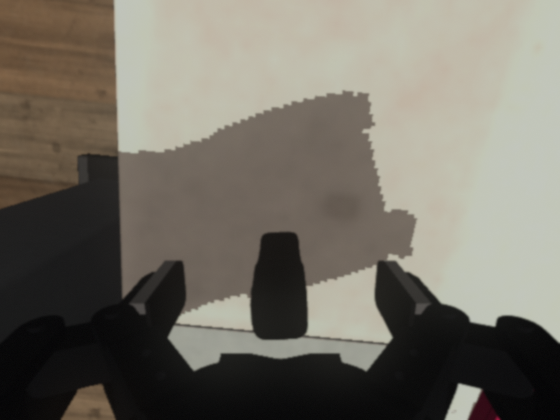

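```bash
python3 -m pendant '[[[0,0,0],0,1],[[0,0,0],0,1],[[0,0,0],0,1],[[0,0,0],0,1],[[0,0,0],0,1],[[0,0,0],0,1],[[0,0,0],0,1],[[0,0,0],0,1]]' 40
python3 -m pendant '[[[0,0,-0.3],0,1],[[0,0,-0.6],0,1],[[0,0,-1],0,1],[[0,0,-1],0,1],[[0,0,-1],0,1],[[0,0,-1],0,1],[[0,0,-1],0,1],[[0,0,-1],0,1],[[0,0,-1],0,1],[[0,0,-1],0,1],[[0,0,-0.6],0,1],[[0,0,0],0,1]]'
python3 - <<'E'
from h import *
c=env.read_camera('wrist'); np.save('m.npy',c,allow_pickle=True); cv2.imwrite('pics/m.png',c['color'])
c=env.read_camera('scene'); cv2.imwrite('pics/m2.png',cv2.resize(c['color'][100:300,130:400],None,fx=2.5,fy=2.5))
E
```

```text
clock: 41.35
tcp_pos: [0.4134, 0.2646, 0.0301]
orientation: [0.0, 0.668, 0.744, 0.0]
wrist_force: [-0.8, -0.2, 4.7]
finger_gap: 0.022
clock: 42.85
tcp_pos: [0.4137, 0.2647, 0.2209]
orientation: [0.0, 0.668, 0.744, 0.001]
wrist_force: [0.4, 0.0, -0.1]
finger_gap: 0.0222
```

View pics/m.png

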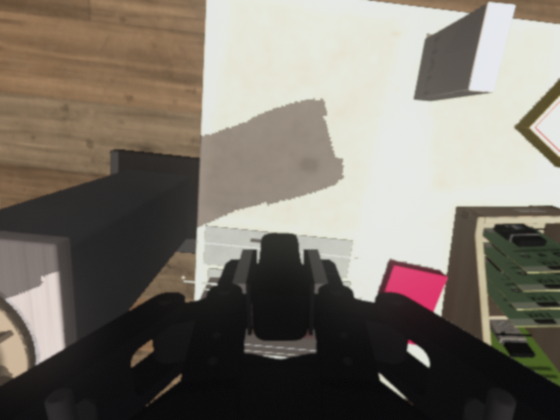

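View pics/m2.png

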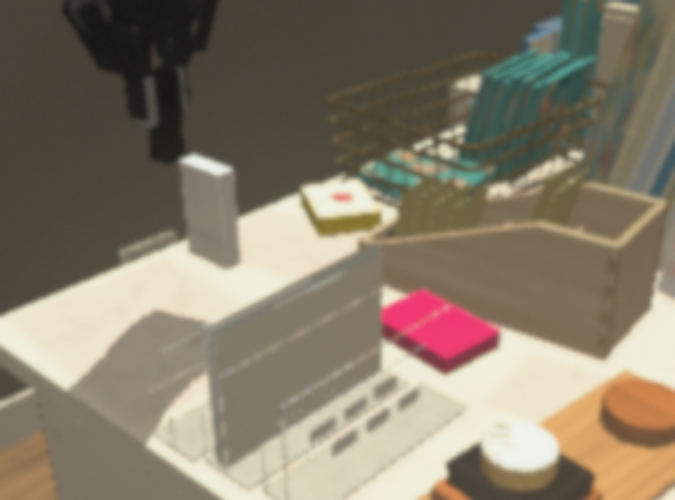

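```bash
python3 - <<'E'
from h import *
c=np.load('m.npy',allow_pickle=True).item(); m,p,T=move_info([0,0,0]); print(p,np.arctan2(T[1,1],T[0,1]))
cv2.imwrite('pics/mz.png',cv2.resize(np.clip(c['color'][220:350,215:345].astype(int)*3,0,255).astype(np.uint8),None,fx=4.5,fy=4.5))
f=lambda u,v,z:(T.T@(ray(c,(u,v),p[2]+z)-p+[-.0016,.0014,0])).round(4)[:2]*1000
print(f(280,234,-.03),f(278,339,.038), f(264,236,-.03),f(298,236,-.03))
E
```

```text
[0.41297431 0.26434271 0.21943401] 0.10746589871636641
[5.5 0.6] [-13.6  -0.4] [ 4.3 -8.7] [ 4.3 11.1]
```

View pics/mz.png

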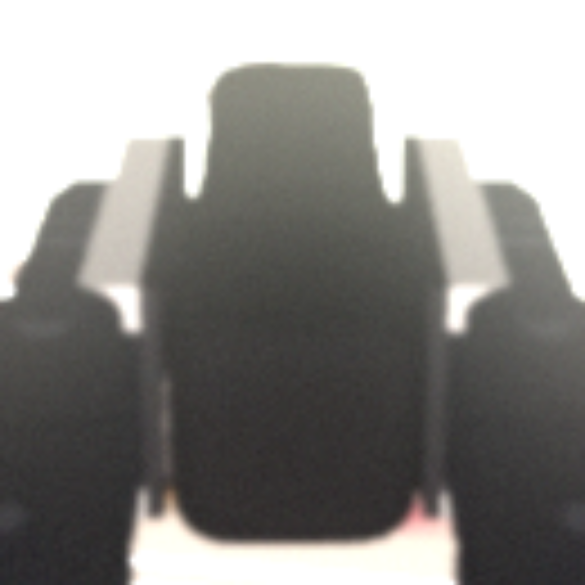

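```bash
python3 -m pendant '[[[-0.6,0.2,0],0,1],[[-1,0.4,0],0,1],[[-1,0.4,0],0,1],[[-1,0.4,0],0,1],[[-1,0.4,0],0,1],[[-1,0.4,0],0,1],[[-1,0.4,0],0,1],[[-1,0.4,0],0,1],[[-1,0.4,0],0,1],[[-1,0.4,0],0,1],[[-1,0.4,0],0,1],[[-1,0.4,0],0,1]]'
python3 -m pendant '[[[-1,0.4,0],0,1],[[-1,0.4,0],0,1],[[-1,0.4,0],0,1],[[-1,0.4,0],0,1],[[-1,0.4,0],0,1],[[-1,0.34,0],0,1],[[0,0,0],1,1],[[0,0,0],1,1],[[0,0,0],0.1,1],[[0,0,0],0,1],[[0,0,0],0,1]]'
python3 look.py n wrist round_riser
python3 - <<'E'
from h import *
print(move_info([.5894,-.0708,.15])[:2])
c=env.read_camera('scene'); cv2.imwrite('pics/n_scene.png',c['color'])
E
```

```text
clock: 44.45
tcp_pos: [0.5299, 0.0423, 0.2195]
orientation: [-0.0, 0.668, 0.744, -0.0]
wrist_force: [0.2, 0.7, -0.6]
finger_gap: 0.0222
clock: 45.82
tcp_pos: [0.589, -0.0706, 0.2199]
orientation: [-0.0, 0.745, 0.667, 0.0]
wrist_force: [0.2, -0.5, 0.3]
finger_gap: 0.0221
round_riser wrist 0.78 [280. 188.] 2905 pose [ 0.5901 -0.0758] res 0.042
(array([-0.00894566,  0.02021004,  3.49563436]), array([ 0.5890124 , -0.07058266,  0.21991267]))
```

View pics/n_wrist.png

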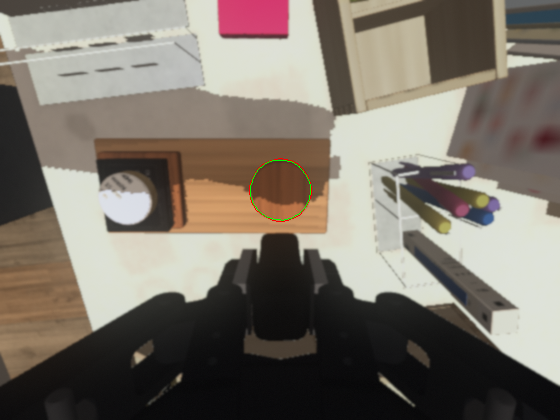

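View pics/n_scene.png

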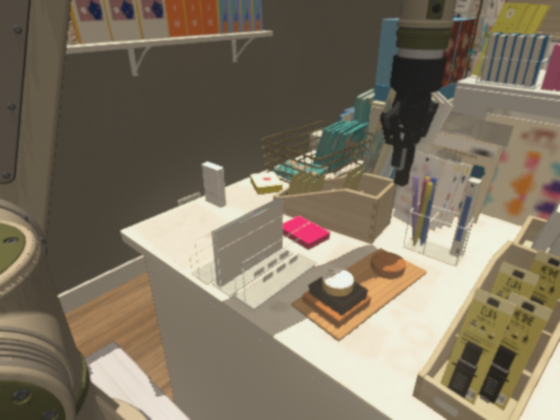

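```bash
python3 -m pendant '[[[0,0,0.5],0,1],[[0,0,1],0,1],[[0,0,1],0,1],[[0,0,1],0,1],[[0,0,1],0,1],[[0,0,1],0,1],[[0,0,1],0,1],[[0,0,0.7],0,1],[[0,0,0],0,1],[[0,0,0],0,1]]'
python3 - <<'E'
from h import *
print(move_info([.5891,-.0708,.0581])[:2])
c=env.read_camera('wrist'); cv2.imwrite('pics/o.png',c['color']); np.save('o.npy',c,allow_pickle=True)
E
```

```text
clock: 47.22
tcp_pos: [0.5894, -0.0707, 0.0764]
orientation: [0.0, 0.746, 0.666, 0.0]
wrist_force: [0.1, -0.3, 0.7]
finger_gap: 0.0223
(array([-0.00658295, -0.01752807,  0.91628902]), array([ 0.58944655, -0.0707061 ,  0.07642609]))
```

View pics/o.png

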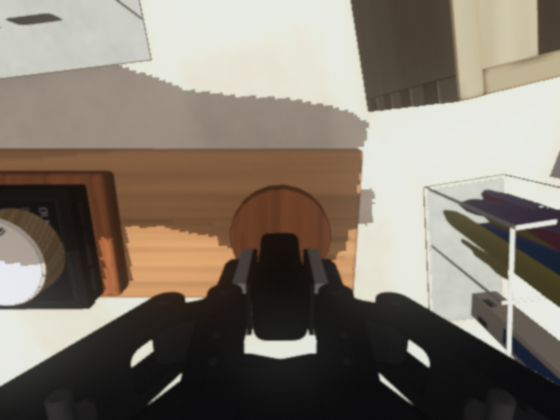

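```bash
python3 -m pendant '[[[0,-0.01,0.4],0,1],[[0,0,0.3],0,1],[[0,0,0.1],0,1],[[0,0,0],0,1],[[0,0,0.05],0,1],[[0,0,0],0,1]]';python3 -m pendant '[[[0,0,0.05],0,1],[[0,0,0],0,1]]';python3 -m pendant '[[[0,0,0.05],0,1],[[0,0,0],0,1]]'
```

```text
clock: 48.02
tcp_pos: [0.5889, -0.0706, 0.059]
orientation: [0.0, 0.746, 0.666, 0.0]
wrist_force: [0.6, -0.5, -0.5]
finger_gap: 0.0219
clock: 48.28
tcp_pos: [0.589, -0.0706, 0.0582]
orientation: [0.0, 0.746, 0.666, 0.0]
wrist_force: [-0.1, 1.0, 1.3]
finger_gap: 0.022
clock: 48.52
tcp_pos: [0.5891, -0.0706, 0.0582]
orientation: [0.0, 0.746, 0.666, 0.0]
wrist_force: [-1.8, 0.9, 7.4]
finger_gap: 0.0218
```

```bash
python3 -m pendant '[[[0,0,-0.04],0,1],[[0,0,0],0,1],[[0,0,0],0,0.4],[[0,0,0],0,0.2],[[0,0,0],0,0],[[0,0,0],0,0],[[0,0,0],0,0]]'
python3 -m pendant '[[[0,0,-0.5],0,0],[[0,0,-1],0,0],[[0,0,-1],0,0],[[0,0,-1],0,0],[[0.5,0,-1],0,0],[[0.5,0,-1],0,0],[[0.5,0,-1],0,0],[[0.5,0,-1],0,0],[[0.5,0,-0.5],0,0],[[0,0,0],0,0],[[0,0,0],0,0]]'
python3 look.py p wrist,top stamp,round_riser stamp=.028
python3 - <<'E'
from h import *
c=env.read_camera('wrist'); np.save('p.npy',c,allow_pickle=True)
im=np.clip(c['color'][170:310,210:350].astype(int)*1.8,0,255).astype(np.uint8)
cv2.imwrite('pics/pz.png',cv2.resize(im,None,fx=4.2,fy=4.2,interpolation=cv2.INTER_CUBIC))
E
```

```text
clock: 49.4
tcp_pos: [0.5888, -0.0706, 0.0576]
orientation: [-0.0, 0.746, 0.666, 0.0]
wrist_force: [-0.1, -0.0, 0.8]
finger_gap: 0.0428
clock: 50.78
tcp_pos: [0.594, -0.021, 0.2169]
orientation: [-0.0, 0.746, 0.666, -0.0]
wrist_force: [-0.3, 0.5, 0.1]
finger_gap: 0.0425
stamp wrist 0.96 [282. 249.] 987 pose [ 0.5888 -0.0738 -0.2064] res 0.196
round_riser wrist 0.83 [284. 224.] 1892 pose [ 0.5899 -0.0768] res 0.521
stamp top none
round_riser top 0.45 [348. 193.] 176 pose [ 0.5816 -0.061 ] res 2.555
```

View pics/pz.png

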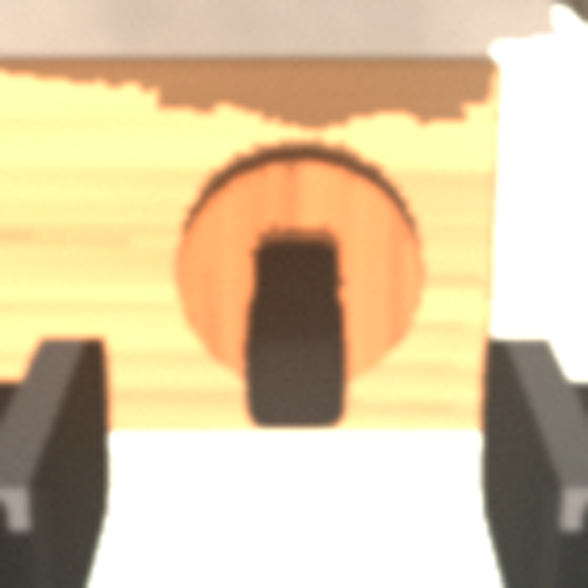

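View pics/p_top.png

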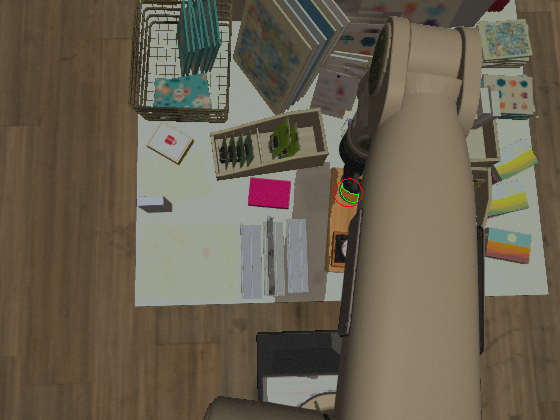

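```bash
python3 - <<'E'
from h import *
c=np.load('p.npy',allow_pickle=True).item(); m,p,T=move_info([0,0,0])
f=lambda u,v,z:(T.T@(ray(c,(210+u/4.2,170+v/4.2),z)-p+[-.0016,.0014,0])).round(4)[:2]*1000
print('ris',f(301,159,.028),f(180,270,.028),f(422,270,.028)); print('foot',f(298,237,.028),f(258,245,.028),f(338,245,.028)); print('cap',f(297,425,.096),f(248,390,.096),f(345,390,.096))
E
```

```text
ris [-21.6   1.6] [-51.8 -30.3] [-51.8  33.4]
foot [-42.7   0.8] [-44.9  -9.7] [-44.9  11.3]
cap [-62.9   0.4] [-54.7 -10.2] [-54.7  10.7]
```

```bash
python3 -m pendant '[[[0.7,-0.2,-0.3],0,0],[[1,-0.2,0],0,0],[[1,-0.2,0],0,0],[[1,-0.2,0],0,0],[[1,-0.2,0],0,0],[[1,-0.2,0],0,0],[[1,-0.2,0],0,0],[[1,-0.2,0],0,0],[[1,-0.2,0],0,0],[[1,-0.2,0],0,0],[[1,-0.2,0],0,0],[[1,-0.2,0],0,0]]'
python3 -m pendant '[[[1,-0.2,0],0,0],[[1,-0.2,0],0,0],[[1,-0.2,0],0,0],[[1,-0.2,0],0,0],[[1,-0.2,0],0,0],[[1,-0.2,0],0,0],[[1,-0.2,0],0,0],[[1,-0.2,0],0,0],[[1,-0.2,0],-0.6,-0.2],[[1,-0.2,0],-0.67,-0.2],[[0,0,0],0,-0.2],[[0,0,0],0,-0.2]]'
python3 look.py q wrist carton
python3 - <<'E'
from h import *
m,p,T=move_info([.556,.4013,.056]); print(m,p,np.arctan2(T[1,1],T[0,1]))
E
```

```text
clock: 52.62
tcp_pos: [0.5729, 0.2183, 0.2237]
orientation: [-0.0, 0.746, 0.666, 0.0]
wrist_force: [-0.7, 0.1, 0.4]
finger_gap: 0.0428
clock: 54.12
tcp_pos: [0.5544, 0.4199, 0.2235]
orientation: [0.0, 0.7, 0.714, -0.0]
wrist_force: [-1.1, -0.6, 0.2]
finger_gap: 0.0515
carton wrist 0.95 [283. 216.] 1935 pose [0.5573 0.4004 0.0135] res 0.045
[-0.90410461  0.04991964  8.39074801] [0.55463867 0.41938949 0.22381161] 0.019484767071623513
```

View pics/q_wrist.png

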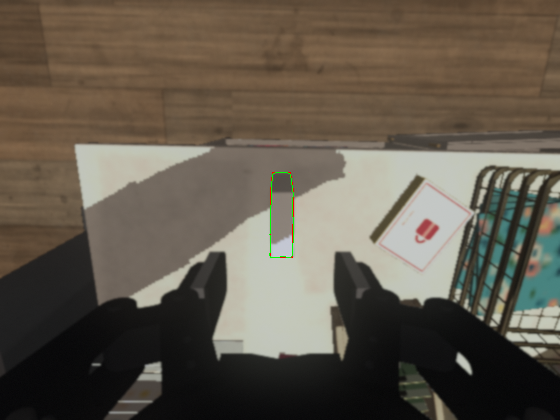

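```bash
python3 -m pendant '[[[-0.88,0.05,0],0,-0.2],[[0,0,1],0,-0.2],[[0,0,1],0,-0.2],[[0,0,1],0,-0.2],[[0,0,1],0,-0.2],[[0,0,1],0,-0.2],[[0,0,1],0,-0.2],[[0,0,1],0,-0.2],[[0,0,0.9],0,-0.2],[[0,0,0.5],0,-0.2],[[0,0,0],0,-0.2]]'
python3 -m pendant '[[[0,0,0],0,1],[[0,0,0],0,1],[[0,0,0],0,1],[[0,0,0],0,1],[[0,0,0],0,1],[[0,0,0],0,1],[[0,0,0],0,1]]' 40
```

```text
clock: 55.6
tcp_pos: [0.5554, 0.4019, 0.055]
orientation: [-0.0, 0.7, 0.714, -0.001]
wrist_force: [-0.3, 0.4, -0.4]
finger_gap: 0.0509
clock: 56.48
tcp_pos: [0.5564, 0.403, 0.0568]
orientation: [0.0, 0.7, 0.714, 0.001]
wrist_force: [0.5, 0.6, 5.2]
finger_gap: 0.0202
```

```bash
python3 -m pendant '[[[0,0,-0.3],0,1],[[0,0,-0.6],0,1],[[0,0,-1],0,1],[[0,0,-1],0,1],[[0,0,-1],0,1],[[0,0,-1],0,1],[[0,0,-1],0,1],[[0,0,-1],0,1],[[0,0,-1],0,1],[[0,0,-1],0,1],[[0,0,-0.6],0,1],[[0,0,0],0,1]]'
python3 hold.py carton -0.056 r
python3 - <<'E'
from h import *
c=env.read_camera('scene'); cv2.imwrite('pics/r2.png',cv2.resize(c['color'][50:250,130:400],None,fx=2.5,fy=2.5))
E
```

```text
clock: 57.98
tcp_pos: [0.5562, 0.4027, 0.2469]
orientation: [0.0, 0.7, 0.714, 0.001]
wrist_force: [-0.2, -0.1, -0.9]
finger_gap: 0.0199
tcp [0.5559 0.4025 0.2458] psi 0.0205
carton 0.82 offset in tool (corrected) mm [-1.75 -0.23 -0.  ] res 0.12 yaw rel -0.0004234983475888826
```

View pics/r.png

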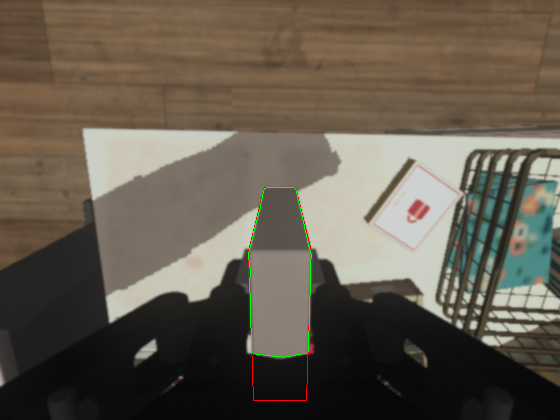

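View pics/r2.png

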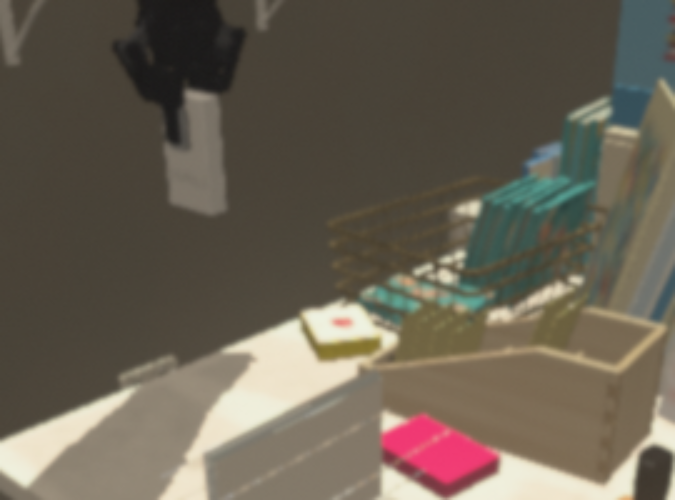

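```bash
python3 -m pendant '[[[-0.6,0,0],0,1],[[-1,-0.1,0],0,1],[[-1,-0.1,0],0,1],[[-1,-0.1,0],0,1],[[-1,-0.1,0],0,1],[[-1,-0.1,0],0,1],[[-1,-0.1,0],0,1],[[-1,-0.1,0],0,1],[[-1,-0.1,0],0,1],[[-1,-0.1,0],0,1],[[-1,-0.1,0],0,1],[[-1,-0.1,0],0,1]]'
python3 -m pendant '[[[-1,-0.1,0],0,1],[[-1,-0.1,0],0,1],[[-1,-0.1,0],0,1],[[-1,-0.1,0],0,1],[[-1,-0.1,0],0,1],[[-1,-0.1,0],0,1],[[-1,-0.1,0],0,1],[[-1,-0.2,0],0,1],[[-1,-0.2,0],0,1],[[-1,-0.2,0],0,1],[[-1,-0.1,0],0,1],[[-0.7,-0.05,0],0,1]]'
python3 -m pendant '[[[0,0,0],0.65,1],[[0,0,0],0.62,1],[[0,0,0],0,1],[[0,0,0],0,1]]'
python3 look.py s wrist round_riser
python3 - <<'E'
from h import *
m,p,T=move_info([.5144,-.0647,.11]); print(m,p,np.arctan2(T[1,1],T[0,1]))
E
```

```text
clock: 59.62
tcp_pos: [0.5384, 0.1688, 0.2457]
orientation: [0.0, 0.7, 0.714, 0.0]
wrist_force: [0.2, -0.1, -1.7]
finger_gap: 0.0198
clock: 61.12
tcp_pos: [0.5141, -0.0658, 0.2457]
orientation: [0.0, 0.7, 0.714, 0.0]
wrist_force: [-0.5, 1.1, -0.4]
finger_gap: 0.0204
clock: 61.62
tcp_pos: [0.5143, -0.0645, 0.2457]
orientation: [-0.0, 0.745, 0.667, 0.0]
wrist_force: [0.0, -0.5, -0.7]
finger_gap: 0.0197
round_riser wrist 0.63 [339. 176.] 1618 pose [ 0.5898 -0.0763] res 0.68
[-1.17672849e-02  2.35645011e-03  6.78464418e+00] [ 0.51436621 -0.0644692   0.2456929 ] -0.11169083542204938
```

View pics/s_wrist.png

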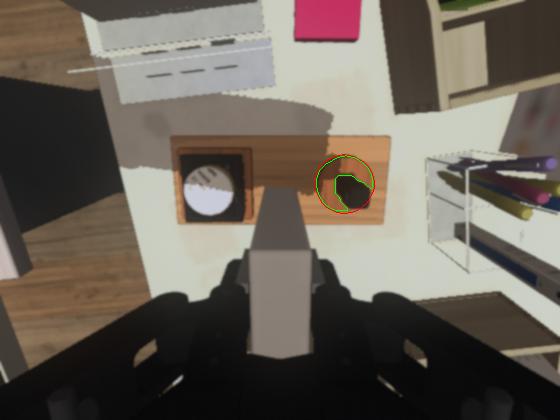

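```bash
python3 -m pendant '[[[0,0,0.5],0,1],[[0,0,1],0,1],[[0,0,1],0,1],[[0,0,1],0,1],[[0,0,1],0,1],[[0,0,1],0,1],[[0,0,1],0,1],[[0,0,1],0,1],[[0,0,0.7],0,1],[[0,0,0],0,1],[[0,0,0],0,1]]'
python3 - <<'E'
from h import *
m,p,T=move_info([.5144,-.0647,.064]); print(m,p)
c=env.read_camera('wrist'); cv2.imwrite('pics/t.png',c['color']); np.save('t.npy',c,allow_pickle=True)
E
```

```text
clock: 63.1
tcp_pos: [0.5148, -0.0645, 0.0822]
orientation: [0.0, 0.746, 0.666, 0.0]
wrist_force: [-0.1, 0.2, -0.4]
finger_gap: 0.02
[-0.01022971 -0.01717452  0.90845415] [ 0.51475027 -0.06453283  0.08216934]
```

View pics/t.png

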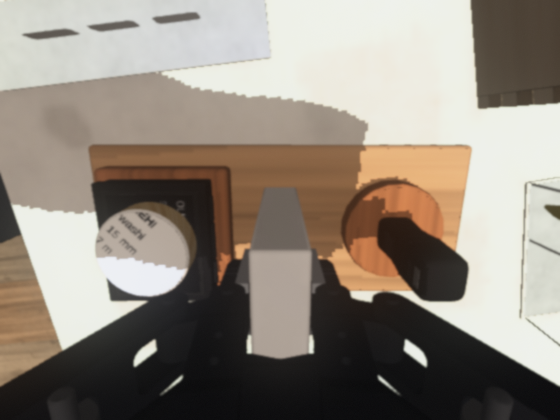

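```bash
python3 - <<'E'
from h import *
c=np.load('t.npy',allow_pickle=True).item(); m,p,T=move_info([0,0,0])
f=lambda u,v,z:(T.T@(ray(c,(u,v),z)-p+[-.0016,.0014,0])).round(4)[:2]*1000
print('board +y',f(280,146,.008),f(91,146,.008),f(470,146,.008),'-y',f(340,291,.008)); print('carton',f(264,188,p[2]-.0562),f(297,188,p[2]-.0562), 'top +y',f(280,250,p[2]+.049))
E
```

```text
board +y [52.4 -0.5] [  52.4 -127.1] [ 52.4 126.9] -y [-56.1  45.2]
carton [ 27.5 -10.7] [27.4 10.3] top +y [28.8 -0.5]
```

```bash
python3 -m pendant '[[[0,0,0.4],0,1],[[0,0,0.3],0,1],[[0,0,0.1],0,1],[[0,0,0],0,1],[[0,0,0.05],0,1],[[0,0,0],0,1]]';python3 -m pendant '[[[0,0,0.05],0,1],[[0,0,0],0,1]]';python3 -m pendant '[[[0,0,0.05],0,1],[[0,0,0],0,1]]'
```

```text
clock: 63.9
tcp_pos: [0.5145, -0.0645, 0.0648]
orientation: [0.0, 0.746, 0.666, 0.0]
wrist_force: [0.1, 0.3, -1.0]
finger_gap: 0.0202
clock: 64.15
tcp_pos: [0.5146, -0.0645, 0.0648]
orientation: [0.0, 0.746, 0.666, 0.0]
wrist_force: [-2.3, 0.2, 7.5]
finger_gap: 0.0202
clock: 64.4
tcp_pos: [0.5146, -0.0646, 0.0647]
orientation: [0.001, 0.746, 0.666, 0.0]
wrist_force: [-4.0, 0.5, 16.1]
finger_gap: 0.02
```

Contact with the board. I release with a narrow opening and lift straight up.

```bash
python3 -m pendant '[[[0,0,-0.06],0,1],[[0,0,0],0,1],[[0,0,0],0,0.45],[[0,0,0],0,0.3],[[0,0,0],0,0.15],[[0,0,0],0,0.1],[[0,0,0],0,0.1]]'
python3 -m pendant '[[[0,0,-0.5],0,0.1],[[0,0,-1],0,0.1],[[0,0,-1],0,0.1],[[0,0,-1],0,0.1],[[0,0,-1],0,0.1],[[0.5,0,-1],0,0.1],[[0.5,0,-1],0,0.1],[[0.5,0,-1],0,0.1],[[0.5,0,-1],0,0.1],[[1,0,-0.5],0,0.1],[[1,0,0],0,0.1],[[0,0,0],0,0.1]]'
python3 -m pendant '[[[1,0,0],0,0.1],[[1,0,0],0,0.1],[[0,0,0],0,0.1],[[0,0,0],0,0.1]]'
python3 look.py u wrist carton carton=.008
python3 - <<'E'
from h import *
c=env.read_camera('wrist'); np.save('u.npy',c,allow_pickle=True); cv2.imwrite('pics/u.png',c['color'])
c=env.read_camera('scene'); cv2.imwrite('pics/u2.png',cv2.resize(c['color'][170:350,200:440],None,fx=3,fy=3))
E
```

```text
clock: 65.28
tcp_pos: [0.5143, -0.0644, 0.0638]
orientation: [-0.0, 0.746, 0.666, 0.0]
wrist_force: [-0.0, -1.0, -0.3]
finger_gap: 0.0383
clock: 66.78
tcp_pos: [0.5234, 0.016, 0.2448]
orientation: [0.0, 0.745, 0.667, 0.0]
wrist_force: [-1.3, -0.5, -0.3]
finger_gap: 0.0384
clock: 67.28
tcp_pos: [0.5277, 0.0541, 0.244]
orientation: [0.0, 0.746, 0.666, -0.0]
wrist_force: [0.1, 0.2, -1.1]
finger_gap: 0.0384
carton wrist 0.65 [280. 302.] 1926 pose [ 0.5157 -0.0666 -0.1061] res 0.061
```

View pics/u_wrist.png

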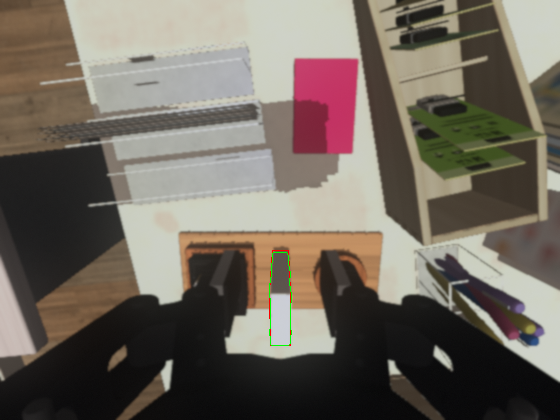

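View pics/u2.png

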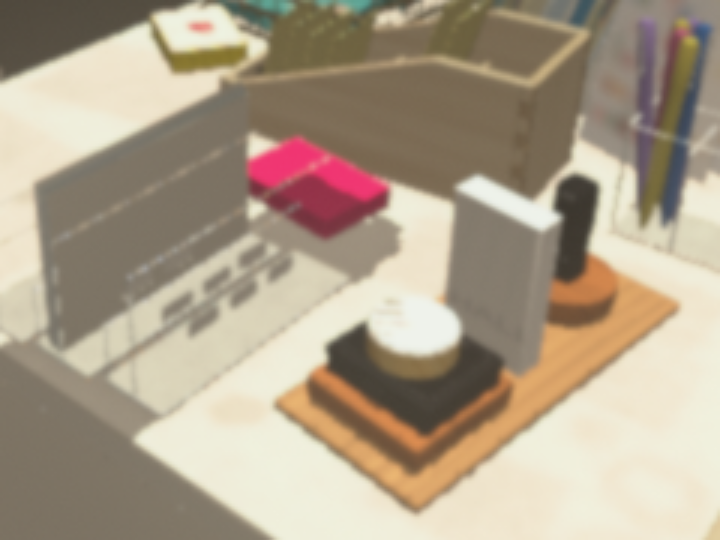

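```bash
python3 -m pendant '[[[1,-0.2,0],0,0],[[1,-0.2,0],0,0],[[1,-0.2,0],0,0],[[1,-0.2,0],0,0],[[1,-0.2,0],0,0],[[1,-0.2,0],0,0],[[1,-0.2,0],0,0],[[1,-0.2,0],0,0],[[1,-0.2,0],0,0],[[0.5,0,0],0,0],[[0,0,0],0,0],[[0,0,0],0,0]]'
python3 look.py v top,scene tape_roll,stamp,carton,ink_pad tape_roll=.048 stamp=.028 carton=.008 ink_pad=.028
python3 - <<'E'
import cv2
a=cv2.imread('pics/v_top.png')[150:300,280:430]; cv2.imwrite('pics/vz.png',cv2.resize(a,None,fx=4,fy=4))
E
```

```text
clock: 68.97
tcp_pos: [0.5134, 0.2473, 0.2438]
orientation: [0.0, 0.746, 0.666, -0.0]
wrist_force: [0.0, 0.2, -0.5]
finger_gap: 0.0426
tape_roll top 0.9 [352. 253.] 403 pose [ 0.4405 -0.0562] res 0.064
stamp top 0.6 [354. 187.] 158 pose [ 0.5887 -0.0731  0.9215] res 0.277
carton top 0.83 [354. 218.] 419 pose [ 0.5146 -0.0649 -0.0684] res 0.148
ink_pad top 0.61 [341. 252.] 509 pose [ 0.4415 -0.0586 -0.0816] res 1.008
tape_roll scene 0.87 [333. 283.] 724 pose [ 0.4404 -0.0593] res 0.056
stamp scene 0.68 [336. 282.] 709 pose [ 0.4443 -0.0569 -0.2324] res 0.663
carton scene 0.59 [370. 262.] 1902 pose [ 0.5169 -0.0676 -0.1626] res 0.066
ink_pad scene 0.71 [340. 298.] 1006 pose [ 0.4437 -0.0597 -0.1226] res 0.808
```

View pics/vz.png

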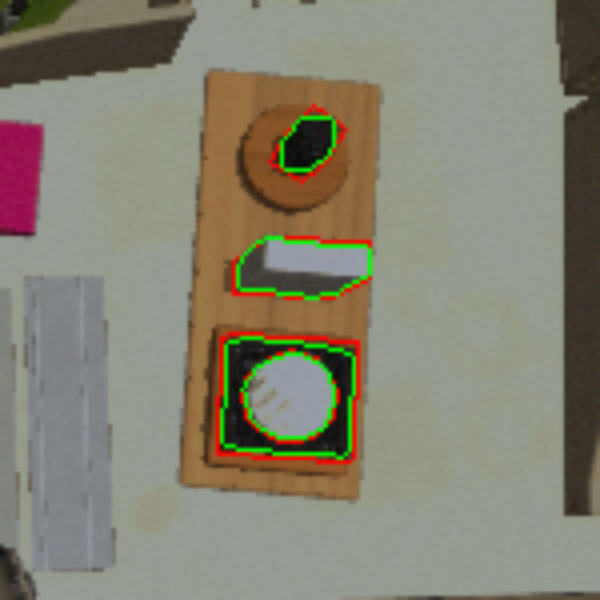

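The top picture shows all four pieces in place and aligned with the board, and the arm is clear. I hand in.

```bash
python3 -c "
from workcell import env
print(env.get_state()['clock'],env.hand_in())"
```

```text
the job is handed in; nothing more can be done
69.475 None
```

The stamping set is laid out on the board as asked, and I handed the job in at 69.5 s of the 115 s. I placed the pieces in the order given: ink pad, tape roll, pocket stamp, carton. I did not touch the pink or yellow box. The arm was raised and clear of everything at hand-in.

**Offsets from the last wrist-camera pictures** (after correcting a calibration shift of about 2 mm):

| Piece | Offset from target |
|---|---|
| Ink pad on the square riser | about 0.5 mm; sides parallel to the riser's within about 1° |
| Tape roll on the ink pad | about 0.8 mm |
| Stamp on the round riser | about 1 to 1.5 mm; upright |
| Carton from the midpoint between the risers | under 1 mm; turned about 0.4° from the board |

**Checks that disagreed:**
- The final top-camera fits for the tape roll, stamp and carton agree with these to within 1 to 2 mm. The top fit for the ink pad was unusable because the tape roll covers part of it.
- The scene camera put the tape roll and carton 2 to 3 mm off. It mistook the tape stack for the stamp, so I did not use its stamp or ink pad readings.
- When gripped, the tape roll measured about 48.5 mm instead of the stated 51 mm. This did not affect the placing.

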